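Roll the specimen bottle into the reader and hang up the paddle

TASK

Bring the specimen bottle to its reading place without handling it: take the blue paddle by its grip, lay its flat sole on top of the lying bottle and so roll the bottle along the grey deck until it lies snug and square against the orange stop bar, keeping the paddle on it until it is there. Do not touch the bottle with the fingers, lift it or shove it with the paddle's edge. Then hang the paddle by the slot of its grip on the hook of the stand, let go, and leave everything else on the bench undisturbed.

Things in the scene. Friction and masses are not known exactly. Their poses are not given: they have to be found in the camera images.
- specimen_center (a point): Centre of the specimen bottle: amber, white cap, white label with a blue stripe, lying on its side on the deck; 50 mm in diameter, 114 mm long, 0.16 kg. Site x: along the bottle towards the cap (stays level); y, z turn as it rolls. Its axis is 25 mm above the deck, its top 62 mm above the bench. It rolls freely but stays where left; it starts 60 to 110 mm short of its place.
- specimen: The same bottle; origin at its centre, same axes.
- deck_seat (a point): Reading place (above a black window in the grey deck): where the bottle's centre lies when snug against the orange stop bar. Site y: rolling direction, towards the stop bar; x: along the bar; z up. The bar's face is 25 mm from here in +y; the bar is 25 mm thick, its top 38 mm above the bench, lower than the bottle's top (62 mm), so the paddle may pass above it.
- deck: The grey reader deck, fixed, 170 mm (x) by 270 mm (y); origin under its centre, 65 mm behind deck_seat (-y), same axes. Running surface 12 mm above the bench. 6 mm high lips along both sides (x = +-81 mm) and at the rear end (y = -130 mm). A white box 50 mm wide and 40 mm high stands along its +x side (x = 87 to 137 mm).
- paddle_grip (a point): Point to grasp on the blue paddle (0.22 kg): middle of its grip bar, 70 mm above the sole's underside. Grip: an upright slab in the point y-z plane, 14 mm thick (x), 76 mm wide (y), solid from 48 to 88 mm above the underside; below it a slot right through along x, 52 mm wide. Fingers close on the bar along x; keep fingertips above the slot so that the hook can pass.
- paddle_sole (a point): Centre of the underside of the paddle's flat sole, 150 mm (x) by 90 mm (y), 8 mm thick; same axes as paddle_grip. At the start the paddle stands on it on the bench, grip up.
- paddle_eye (a point): Middle of the top of the paddle's slot, 48 mm above the sole's underside and 22 mm below paddle_grip; same axes. The slot is 40 mm high here; its top is a shallow upside-down V that centres itself on the hook.
- paddle: The paddle; origin at the centre of its sole's underside, same axes.
- hook_seat (a point): Where the top of the paddle's slot rests when hung: top of the level, red-coated hook rod (8 mm thick), 214 mm above the bench. Site x: along the rod from tip to post; y across; z up. The rod runs 28 mm from here in -x, then turns up. The post's axis is 112 mm from here in +x; the sole reaches 75 mm from the eye towards it, so the eye may lie up to 25 mm either way along the rod.
- hook_tip (a point): Centre of the upturned tip of the hook, 228 mm above the bench, 36 mm from hook_seat in -x. With its 4 mm radius its highest point is 18 mm above the top of the rod.
- hook_stand: The steel hook stand, fixed: post 16 mm thick and 222 mm tall on a disc 100 mm across. The paddle's sole, which reaches 75 mm ahead of its grip, has to come in below the hook's tip from in front of it, the tip going through the slot; origin under its post, x axis from the tip towards the post.
- tip_box: Bystander, leave alone: clear tip box with a green lid, 122 x 84 x 63 mm; origin under its centre.
- reagent: Bystander, leave alone: amber reagent bottle with a black cap, 64 mm across, 130 mm tall; origin under its centre.
- jar: Bystander, leave alone: white jar with a red lid, 70 mm across, 80 mm tall; origin under its centre.
- dishes: Bystander, leave alone: two stacked clear culture dishes, 90 mm across, 27 mm tall; origin under its centre.
- marker: Bystander, leave alone: white marker pen with a black cap, lying, 130 mm long, 11 mm thick; origin under its centre.
- spare_bottle: Bystander, leave alone: a second amber bottle with a white cap, standing upright, 50 mm across, 118 mm tall; origin under its centre.
Mind the look-alikes: they are no part of the job. Of the things shaped like the paddle, the blue one is meant.

How it is judged:
On the way, in this order (a step that is already met when the one before it is completed fails the run):
1. the paddle's flat sole rests on top of the bottle, which is still at least 40 mm short of its reading place (contact force between paddle and specimen above 0.4 N and height (world z) of paddle_sole above 0.055 m and angle between paddle_sole's own z axis and vertical below 0.2 rad and y of specimen_center in the frame of deck_seat below -0.04 m), for 0.1 s.
2. the bottle lies snug against the stop bar (within 4 mm) with the paddle's sole still on top of it (contact force between paddle and specimen above 0.3 N and height (world z) of paddle_sole above 0.055 m and y of specimen_center in the frame of deck_seat above -0.004 m), for 0.1 s.
At the end, for the whole second after the job is handed in: Bottle at rest within 4 mm of its reading place along the rolling direction, square to the stop within 0.06 rad; paddle hanging still on the stand, its eye within 34 mm along the rod, 20 mm across and -6 to +12 mm in height of hook_seat, sole level within 0.3 rad (y of specimen_center in the frame of deck_seat between -0.004 and 0.004 m and angle between the x axis of specimen_center and the x axis of deck_seat, either way round below 0.06 rad and z of specimen_center in the frame of deck_seat between -0.004 and 0.004 m and linear speed of specimen below 0.02 m/s and x of paddle_eye in the frame of hook_seat between -0.034 and 0.034 m and y of paddle_eye in the frame of hook_seat between -0.02 and 0.02 m and z of paddle_eye in the frame of hook_seat between -0.006 and 0.012 m and contact force between paddle and hook_stand above 0.8 N and angle between paddle_sole's own z axis and vertical below 0.3 rad and linear speed of paddle below 0.04 m/s); the robot touches nothing.
It fails at once if the fingers touch the bottle (contact force between specimen and the fingers above 1 N).
It fails at once if the bottle is lifted more than 12 mm off the deck (z of specimen_center in the frame of deck_seat above 0.012 m).
It fails at once if the bottle leaves the deck (z of specimen_center in the frame of deck_seat below -0.008 m).
It fails at once if the bottle is shoved with the paddle's edge (the paddle touches it while its sole is lower than 50 mm above the bench) (contact force between paddle and specimen above 1 N and height (world z) of paddle_sole below 0.05 m).
It fails at once if a bystander is moved more than 30 mm or tipped (distance of any of tip_box, reagent, jar, dishes, marker, spare_bottle from where it was at the start of the episode above 0.03 m or angle between any of tip_box, reagent, jar, dishes, marker, spare_bottle's own z axis and vertical above 0.4 rad).
It also fails if it takes over 56 s, if anything falls off the work surface, if the arm or the gripper's body presses on something with over 40 N, if the wrist force passes 120 N, or if a joint passes its speed limit or range.

ROBOT

A 6-joint arm with a two-finger parallel gripper is mounted at the origin on the work surface. World frame = base frame: x ahead of the robot, y to its left, z up, the work surface at z = 0. Lengths are in m, angles in rad, forces in N, time in s.
With the tool pointing down it reaches from about 0.35 to 0.975 m from the base axis. Payload 17.4 kg.
Tool frame: the origin (TCP) lies between the finger pads; the fingertips stand 14 mm ahead of it and the grasp point (between the pads) lies 5 mm behind it; x points along the fingers, y is the direction in which the jaws open and shut, and the axes are right-handed (so a half turn about x gives the same grasp; the last joint's range is limited). The gripper opens to 85 mm and grips with 20 to 120 N. Pads are 22 mm wide; open, the fingers measure 114 mm over their backs; the gripper's body (76 mm by 85 mm) begins 54 mm behind the grasp point. The pads swing forward as they close: fully open they stand 13 mm farther back than shut.
Start: joints at [1.27, 0.116, 1.442, -0, 1.584, -0.038], TCP at [0.175, 0.652, 0.245] pointing down, gripper open.
Joint ranges: [-2.83, 2.83], [-0.83, 2.19], [0.07, 2.5], [-1.14, 4.28], [0.01, 3], [-2.97, 2.97]. Speed limits (rad/s): [1.89, 1.89, 2.22, 3.14, 3.14, 3.14].

INTERFACE

Orientations are given as a unit quaternion [w, x, y, z].
In Python, from workcell import bot gives the robot as it stands. The module is installed in compiled form; this text tells all that it offers.
- The arm moves only by the shell command python3 -m jog 'ROWS' [FORCE]. ROWS is JSON, a list of rows, each a list of 7 numbers: the shift along the world's x, y, z in m, then the turn, a rotation vector about the world's x, y, z in rad, then the closure, from -1 (fully open) to 1 (shut), so that 0 is half open. In form: [[tx, ty, tz, ax, ay, az, hand], ...]. A call has 1 to 10 rows; each row is the pose to reach, as a shift and turn from the pose commanded when the call began; what a row does not reach only later rows make up. A row lasts 1/10 s, in which the tool goes at most 50 mm and 8.59 degrees, less where a joint would pass 70% of its speed; a pose out of reach is approached as far as the arm can. A call with a gripper value outside its range is refused whole. The fingers move at their own pace and stop on an object; FORCE is the grip in N (left out, the last holds). Time passes only in rows, so rows that repeat a pose let the fingers close. It gives the time, the measured TCP pose, the force and the opening at its end, in the units of the state.
- bot.state(): the state, without advancing time (a new reading comes with each control period).
- bot.grab_frame(name): name is "scene" or "top"; returns the picture (420x560x3 uint8, blue, green, red); there is no depth.
- bot.get_calibration(name): a dict with "fx", "fy", "cx", "cy" (pixels), "distortion" ([k1, k2, p1, p2, k3] as OpenCV has them; the pictures are not rectified), "R" (3x3) and "t" (3): a world point X has camera coordinates R X + t. Camera axes: x right, y down, z forward; pixel columns grow to the right and rows downward; lengths in m; the calibration is good to about 2 mm. A picture is of the moment at which its call begins. get_calibration takes no time and is no camera call.
- bot.job_done(): hands the job in, once; it reports no verdict.
The state is a dict: "time": time; "joint_pos": joint angles; "qd": joint speeds; "joint_torque": joint torques, N m; "tcp_pos": TCP position; "ee_rot": TCP orientation; "ft_force": force on the tool from outside, world axes, zero at the start; "ft_torque": the same for the moment, N m; "gripper_width": finger opening in m.
Only numpy, scipy, OpenCV 4.12 (cv2) and the standard library are available. Lean on these libraries where they do the work, as an engineer would, in place of code of your own. Each camera call takes 0.05 s, during which the arm holds its last target.

## Working session

There is one attempt and no reset: what is moved stays moved. The work goes in short steps, Python scripts to look and compute and a shell command to move; the robot and the scene stay as the last step left them, time stands still between calls to the robot, and variables do not carry over. Pictures are saved under pics/ and viewed, and the job is handed in when it is done.

```bash
mkdir -p pics
python3 - <<'E'
from workcell import bot
import cv2,json
for n in("scene","top"):
    im=bot.grab_frame(n); cv2.imwrite(f"pics/{n}0.png",im)
    c=bot.get_calibration(n); print(n,c)
print(bot.state())
E
```

```text
scene {'fx': 466.29611033198984, 'fy': 466.29611033198984, 'cx': 274.0883047420577, 'cy': 209.9750127790062, 'distortion': array([-0.09914599,  0.        ,  0.        ,  0.        ,  0.        ]), 'R': array([[-0.36429903,  0.93110402,  0.01820764],
       [ 0.50372677,  0.21345452, -0.83707617],
       [-0.78329149, -0.29577436, -0.5467833 ]]), 't': array([ 0.18766486, -0.13365887,  2.21025217])}
top {'fx': 496.6907517734303, 'fy': 496.6907517734303, 'cx': 279.6285690986621, 'cy': 208.9748560173951, 'distortion': array([-0.02667503,  0.        ,  0.        ,  0.        ,  0.        ]), 'R': array([[ 0.00465815, -0.99997229,  0.00580769],
       [-0.97840203, -0.00575775, -0.20663087],
       [ 0.20665858, -0.00471973, -0.97840174]]), 't': array([-7.50629966e-04,  5.60260052e-01,  1.42834310e+00])}
{'time': 0.1, 'joint_pos': array([ 1.27018809e+00,  1.16467638e-01,  1.44221855e+00,  1.22909446e-05,
        1.58401718e+00, -3.77661080e-02]), 'qd': array([ 0.00125895, -0.00032115,  0.00032678,  0.00189946,  0.0003635 ,
        0.00163103]), 'joint_torque': array([ 8.89489202e-04, -7.33674073e+01, -6.33790326e+01, -1.34670515e-05,
        5.31383543e-03,  6.25486632e-05]), 'tcp_pos': array([0.17531709, 0.65166451, 0.24460355]), 'ee_rot': array([ 0.70093866,  0.09227502,  0.70107947, -0.09304774]), 'ft_force': array([-0.28722017,  1.41708569, -0.26703287]), 'ft_torque': array([-0.01775058,  0.03857926,  0.01326679]), 'gripper_width': 0.08550384961869721}
```

View pics/scene0.png

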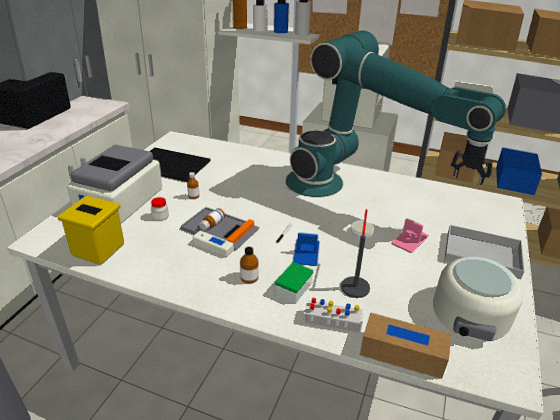

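View pics/top0.png

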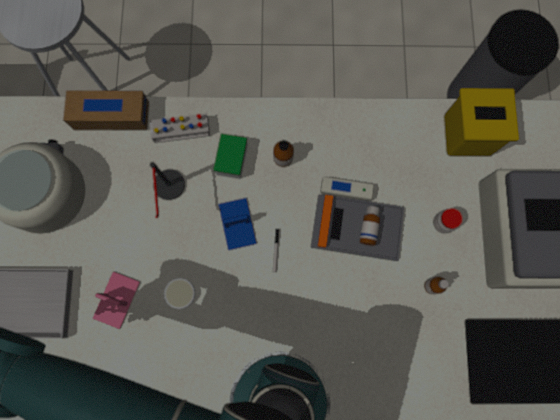

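The scene view shows the blue paddle at about (306,248) and a pink look-alike at (410,235). The lying bottle is at (211,218) on the deck, with look-alikes at (193,187), a standing spare, and (249,266), the reagent. In the top view the paddle is at (238,223), the pink one at (117,300), the specimen at (371,225), the orange bar at (327,221), the hook at (156,190) and the post at (170,183). Next I'll take close crops.

Run:
```python
import cv2
t=cv2.imread("pics/top0.png");s=cv2.imread("pics/scene0.png")
def crop(im,x0,x1,y0,y1,k,n):
    c=cv2.resize(im[y0:y1,x0:x1],None,fx=k,fy=k,interpolation=cv2.INTER_CUBIC)
    for x in range((x0//20+1)*20,x1,20):
        cv2.putText(c,str(x),((x-x0)*k,8),0,.35,(0,0,255),1);cv2.line(c,((x-x0)*k,10),((x-x0)*k,16),(0,0,255),1)
    for y in range((y0//20+1)*20,y1,20):
        cv2.putText(c,str(y),(0,(y-y0)*k),0,.35,(0,0,255),1)
    cv2.imwrite(n,c)
crop(t,140,270,140,260,6,"pics/t_a.png")
crop(t,300,420,170,265,6,"pics/t_b.png")
crop(s,270,400,200,300,6,"pics/s_a.png")
crop(s,170,270,190,260,8,"pics/s_b.png")
```

```text
(no output)
```

View pics/t_a.png

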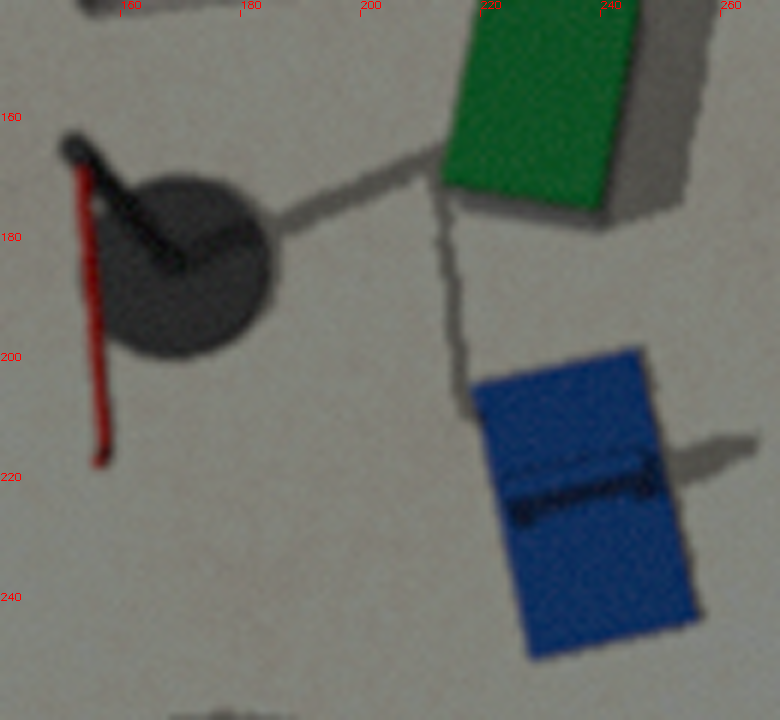

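View pics/t_b.png

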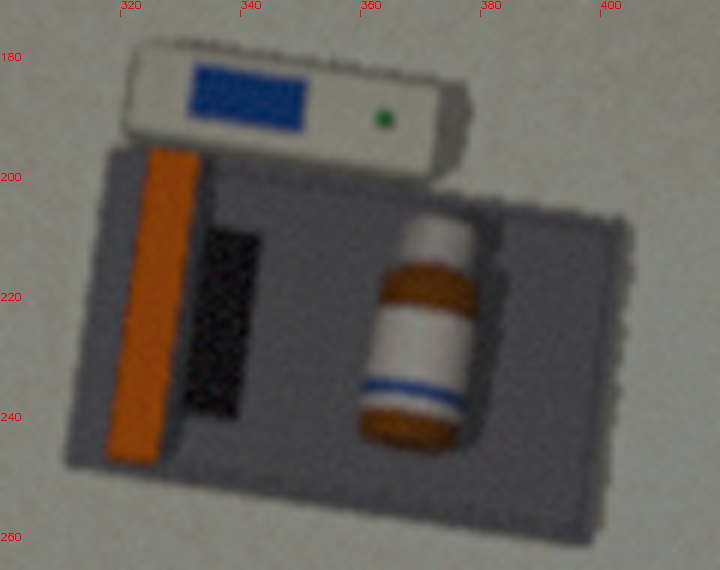

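View pics/s_a.png

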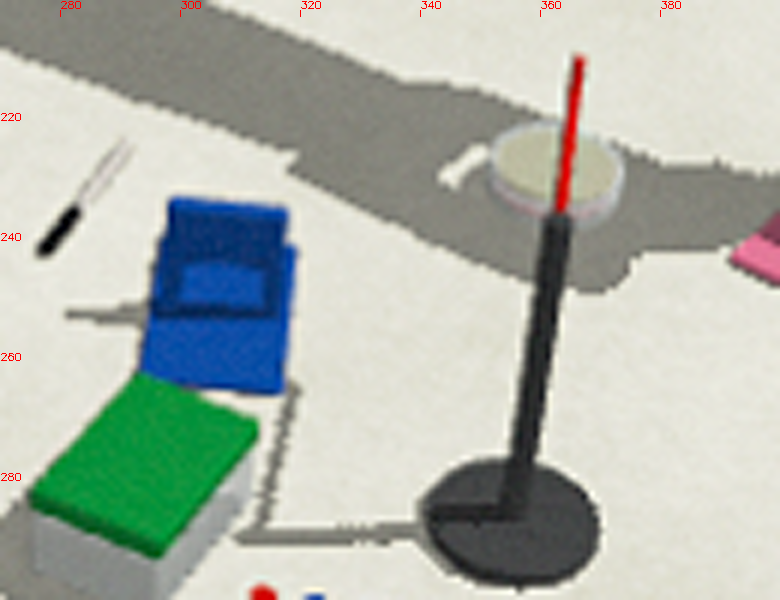

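View pics/s_b.png

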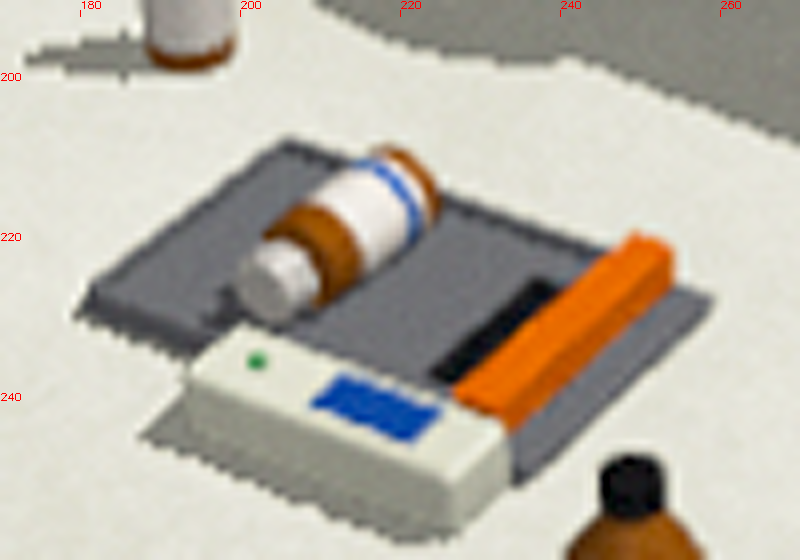

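The crops confirm the choice: the blue paddle has an upright slab with a slot, and the hook is the red rod on the black post. Now I'll triangulate and fit the poses.

```bash
cat > h.py <<'E'
import numpy as np,cv2
from workcell import bot
from scipy.spatial.transform import Rotation as Ro
from scipy.optimize import least_squares
C={n:bot.get_calibration(n) for n in("scene","top")}
def K(c):return np.array([[c["fx"],0,c["cx"]],[0,c["fy"],c["cy"]],[0,0,1]])
def proj(n,P):
    c=C[n];return cv2.projectPoints(np.atleast_2d(np.asarray(P,float)),cv2.Rodrigues(c["R"])[0],c["t"],K(c),c["distortion"])[0][:,0]
def ray(n,p):
    c=C[n];u=cv2.undistortPoints(np.array([[p]],float),K(c),c["distortion"])[0,0]
    return -c["R"].T@c["t"],c["R"].T@np.array([u[0],u[1],1])
def onz(n,p,z):
    o,d=ray(n,p);return o+d*(z-o[2])/d[2]
def tri(pt,ps):
    x=least_squares(lambda X:np.r_[proj("top",X)[0]-pt,proj("scene",X)[0]-ps],onz("top",pt,.05))
    return x.x,np.sqrt((x.fun**2).mean())
E
python3 - <<'E'
from h import *
np.set_printoptions(precision=4,suppress=True)
for n,a,b in [("sole NR",(218.7,204.2),(317,265.3)),("sole NL",(246.7,198),(293.7,262)),("sole FR",(228.8,249.7),(319.5,241.2)),
 ("hook tip",(157,216.7),(366.5,210)),("disc",(170.2,184.4),(354.8,286.9)),
 ("bar a",(325,195),(233.5,241.3)),("bar b",(333.3,195.3),(226.9,238.1)),("bar c",(326.3,247.2),(249.6,219)),("bar d",(317.8,246.7),(254,220.6)),
 ("cap",(373.3,205.8),(204.8,226.3))]:
    print(n,*tri(a,b))
print("sole c",[onz("top",p,.008) for p in [(218.7,204.2),(246.7,198),(257,243.3),(228.8,249.7)]])
print("axis",onz("top",(371.8,215.8),.037),onz("top",(368.3,243.3),.037))
print("capend/bot end",onz("top",(373.3,205.8),.037),onz("top",(368.3,245.3),.037))
print("deck",[onz("top",p,.018) for p in [(319.2,194.7),(311.3,247.5),(398.3,260.8),(404.7,206.3)]])
print("barz38",[onz("top",p,.038) for p in [(325,195),(333.3,195.3),(326.3,247.2),(317.8,246.7)]])
print("hook",onz("top",(157,216.7),.228),onz("top",(154,168),.21),onz("top",(152.3,164.8),.222),onz("top",(170.2,184.4),.005))
s=bot.state();w,x,y,z=s["ee_rot"];print(Ro.from_quat([x,y,z,w]).as_matrix())
E
```

```text
sole NR [0.5859 0.1932 0.0017] 0.3622855037029005
sole NL [0.605  0.1076 0.005 ] 0.7428305123568848
sole FR [0.4435 0.1585 0.0023] 0.5224458526847603
hook tip [0.5018 0.3284 0.2257] 0.5269651237576195
disc [0.6485 0.3481 0.0025] 0.500222071672625
bar a [ 0.609  -0.1336  0.0328] 0.8877954842965151
bar b [ 0.6073 -0.1597  0.0387] 0.5442110876003674
bar c [ 0.4486 -0.1366  0.0326] 0.5569013158573574
bar d [ 0.4507 -0.1129  0.0318] 0.055519416724522284
cap [ 0.5736 -0.278   0.0405] 1.348275202569161
sole c [array([0.585 , 0.1911, 0.008 ]), array([0.6052, 0.1046, 0.008 ]), array([0.4634, 0.0705, 0.008 ]), array([0.4433, 0.1561, 0.008 ])]
axis [ 0.5453 -0.2778  0.037 ] [ 0.4611 -0.2644  0.037 ]
capend/bot end [ 0.5764 -0.2834  0.037 ] [ 0.4551 -0.2642  0.037 ]
deck [array([ 0.6147, -0.1204,  0.018 ]), array([ 0.4501, -0.0945,  0.018 ]), array([ 0.411 , -0.3571,  0.018 ]), array([ 0.5795, -0.3845,  0.018 ])]
barz38 [array([ 0.6091, -0.1364,  0.038 ]), array([ 0.6083, -0.1617,  0.038 ]), array([ 0.4486, -0.138 ,  0.038 ]), array([ 0.45  , -0.1126,  0.038 ])]
hook [0.5017 0.3262 0.228 ] [0.6406 0.3465 0.21  ] [0.646  0.3485 0.222 ] [0.6483 0.3455 0.005 ]
[[-0.0003  0.2598  0.9657]
 [-0.0011  0.9657 -0.2598]
 [-1.     -0.0011 -0.0001]]
```

```bash
cat >> h.py <<'E'
def fr(x,y,z,yaw):
    c,s=np.cos(yaw),np.sin(yaw);R=np.array([[c,-s,0],[s,c,0],[0,0,1]])
    return lambda P:np.atleast_2d(P)@R.T+[x,y,z]
def box(a,b,c,d,e,f):
    V=[(x,y,z) for x in(a,b) for y in(c,d) for z in(e,f)]
    E=[(i,j) for i in range(8) for j in range(i) if bin(i^j).count("1")==1]
    return [np.array([V[i],V[j]],float) for i,j in E]
PADDLE=box(-.075,.075,-.045,.045,0,.008)+box(-.007,.007,-.038,.038,.048,.088)+box(-.007,.007,-.026,.026,.008,.048)
DECK=box(-.085,.085,-.135,.135,0,.012)+box(-.081,.081,.09,.115,.012,.038)
HOOK=[np.array(a,float) for a in [[[-.148,0,.228],[-.148,0,.21]],[[-.148,0,.21],[0,0,.21]],[[0,0,0],[0,0,.222]]]]
def overlay(im,n,items,x0,x1,y0,y1,k,out):
    c=cv2.resize(im[y0:y1,x0:x1],None,fx=k,fy=k,interpolation=cv2.INTER_CUBIC)
    for f,L,col in items:
        for l in L:
            p=((proj(n,f(l))-[x0,y0]+.5)*k).astype(int);cv2.line(c,tuple(map(int,p[0])),tuple(map(int,p[1])),col,1)
    cv2.imwrite(out,c)
E
python3 - <<'E'
from h import *
it=[(fr(.5242,.1306,0,.237),PADDLE,(0,255,255)),(fr(.5148,-.239,0,-.148),DECK,(0,255,0)),(fr(.6483,.3465,0,.14),HOOK,(255,255,0)),
 (fr(.5158,-.2738,.037,-.157),box(-.057,.025,-.025,.025,-.025,.025),(255,0,255))]
overlay(cv2.imread("pics/top0.png"),"top",it,140,420,140,270,2,"pics/o_t.png")
t=cv2.imread("pics/top0.png");s=cv2.imread("pics/scene0.png")
overlay(t,"top",it,140,270,150,260,4,"pics/o1.png");overlay(t,"top",it,300,420,170,270,4,"pics/o2.png")
overlay(s,"scene",it,270,400,200,300,4,"pics/o3.png");overlay(s,"scene",it,165,275,190,270,4,"pics/o4.png")
a=[cv2.imread(f"pics/o{i}.png") for i in(1,2,3,4)]
m=np.zeros((860,1020,3),np.uint8)
m[:440,:520]=a[0];m[:400,530:1010]=a[1];m[445:845,:520]=a[2];m[445:765,530:970]=a[3]
cv2.imwrite("pics/o.png",cv2.resize(m,None,fx=.69,fy=.69))
E
```

```text
(no output)
```

View pics/o.png

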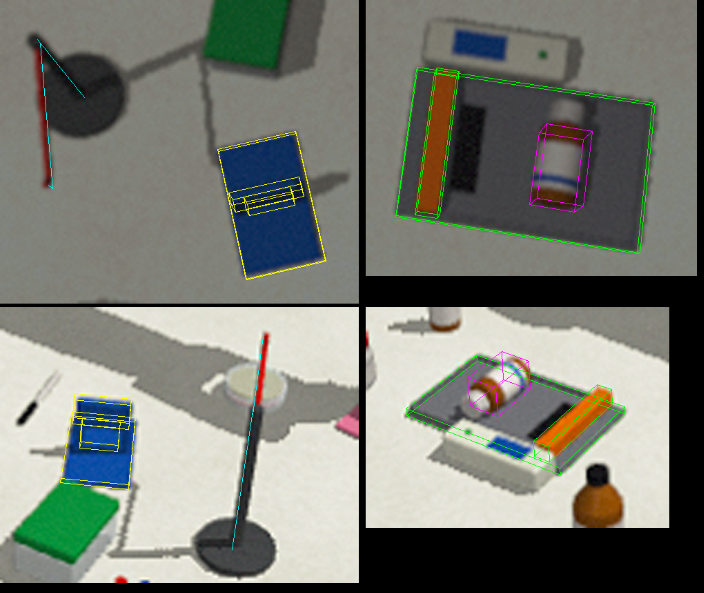

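The overlay agrees in both views to about 1 px. I'll move above the paddle: shift (+0.349, -0.521), turn -1.071, high first.

```bash
python3 -m jog '[[0,0,0.05,0,0,0,-1],[0.02,-0.04,0.09,0,0,-0.1,-1],[0.05,-0.08,0.10,0,0,-0.2,-1],[0.09,-0.12,0.10,0,0,-0.32,-1],[0.13,-0.16,0.10,0,0,-0.45,-1],[0.16,-0.20,0.10,0,0,-0.6,-1],[0.19,-0.24,0.10,0,0,-0.72,-1],[0.22,-0.28,0.10,0,0,-0.85,-1],[0.25,-0.32,0.10,0,0,-0.97,-1],[0.28,-0.36,0.10,0,0,-1.071,-1]]' 40
python3 -m jog '[[0.02,-0.04,0,0,0,0,-1],[0.04,-0.08,0,0,0,0,-1],[0.055,-0.12,0,0,0,0,-1],[0.069,-0.161,0,0,0,0,-1],[0.069,-0.161,-0.04,0,0,0,-1],[0.069,-0.161,-0.08,0,0,0,-1],[0.069,-0.161,-0.12,0,0,0,-1],[0.069,-0.161,-0.16,0,0,0,-1],[0.069,-0.161,-0.16,0,0,0,-1]]'
python3 - <<'E'
from h import *
cv2.imwrite("pics/s1.png",bot.grab_frame("scene")[180:300,250:410]);cv2.imwrite("pics/t1.png",bot.grab_frame("top"))
for n in ["s1"]: cv2.imwrite(f"pics/{n}b.png",cv2.resize(cv2.imread(f"pics/{n}.png"),None,fx=5,fy=5))
s=bot.state();w,x,y,z=s["ee_rot"];print(s["joint_pos"],s["tcp_pos"],Ro.from_quat([x,y,z,w]).as_matrix()[:,1])
E
```

```text
time: 1.1
tcp_pos: [0.4427, 0.3077, 0.3452]
ee_rot: [0.555, 0.439, 0.555, -0.439]
ft_force: [0.8, 0.5, -0.1]
gripper_width: 0.0852
time: 2.0
tcp_pos: [0.5089, 0.148, 0.1799]
ee_rot: [0.554, 0.435, 0.557, -0.44]
ft_force: [-0.1, -1.2, -0.4]
gripper_width: 0.0853
[ 2.35142232e-01 -1.76214545e-01  1.82304585e+00  5.80083168e-06
  1.49526650e+00 -1.92701119e-03] [0.51102766 0.14865221 0.18619741] [ 9.72030430e-01  2.34854399e-01 -5.05141425e-04]
```

View pics/s1b.png

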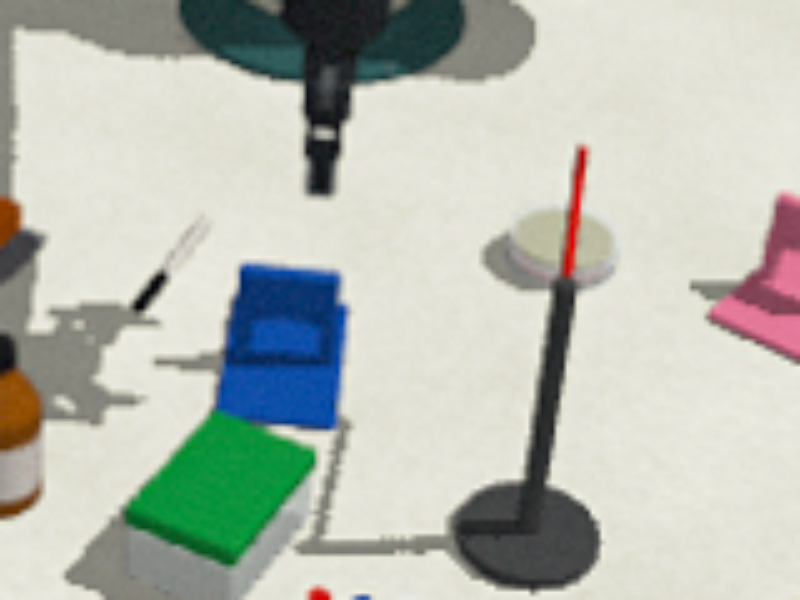

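View pics/t1.png

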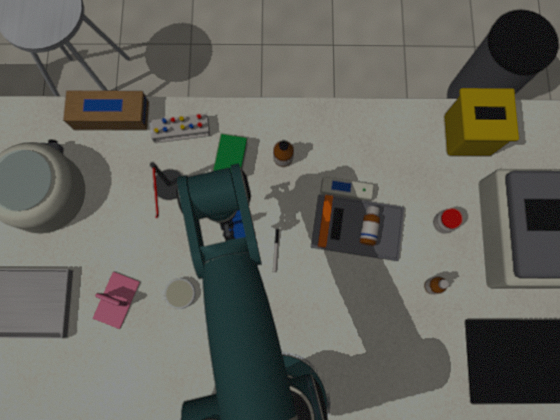

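```bash
python3 -m jog '[[0,0,0,0,0,0,-1],[0,0,0,0,0,0,-1]]'
```

```text
time: 2.3
tcp_pos: [0.5117, 0.1488, 0.1876]
ee_rot: [0.556, 0.438, 0.555, -0.437]
ft_force: [-0.2, -0.3, 0.2]
gripper_width: 0.0853
```

```bash
python3 -m jog '[[0.006,-0.009,0,0,0,0,-1],[0.0125,-0.018,0,0,0,0,-1],[0.0125,-0.018,-0.04,0,0,0,-1],[0.0125,-0.018,-0.08,0,0,0,-1],[0.0125,-0.018,-0.10,0,0,0,-1],[0.0125,-0.018,-0.119,0,0,0,-1],[0.0125,-0.018,-0.119,0,0,0,-1]]'
python3 - <<'E'
from h import *
cv2.imwrite("pics/s2.png",cv2.resize(bot.grab_frame("scene")[190:290,260:380],None,fx=6,fy=6))
E
```

```text
time: 3.0
tcp_pos: [0.5228, 0.1297, 0.0639]
ee_rot: [0.555, 0.436, 0.556, -0.439]
ft_force: [-0.8, 1.2, -0.7]
gripper_width: 0.0852
```

View pics/s2.png

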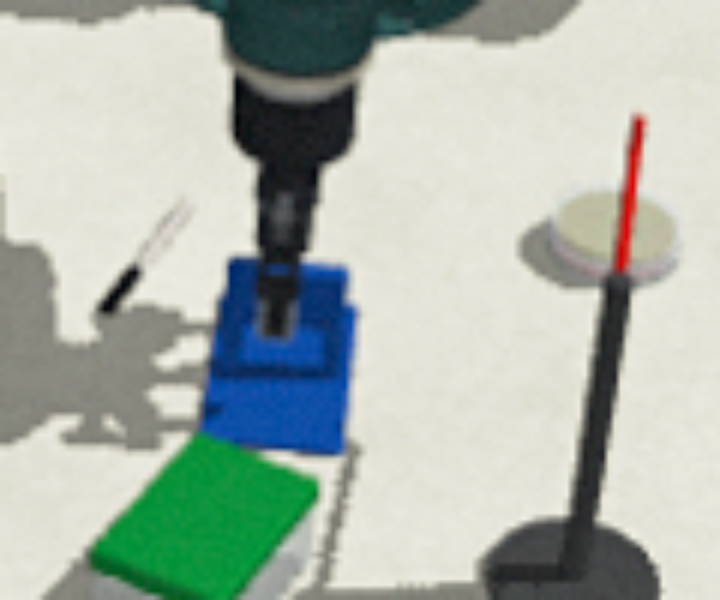

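The open fingers straddle the grip bar, with the front finger at about (276,320) in the crop. I'll close the gripper.

```bash
python3 -m jog '[[0,0,0,0,0,0,1],[0,0,0,0,0,0,1],[0,0,0,0,0,0,1],[0,0,0,0,0,0,1],[0,0,0,0,0,0,1],[0,0,0,0,0,0,1]]' 80
python3 - <<'E'
from h import *
print(bot.state()["gripper_width"])
cv2.imwrite("pics/s3.png",cv2.resize(bot.grab_frame("scene")[190:290,260:380],None,fx=6,fy=6))
E
```

```text
time: 3.65
tcp_pos: [0.5238, 0.1307, 0.0669]
ee_rot: [0.556, 0.438, 0.555, -0.437]
ft_force: [0.4, -0.2, 5.5]
gripper_width: 0.0133
0.013263561550433225
```

View pics/s3.png

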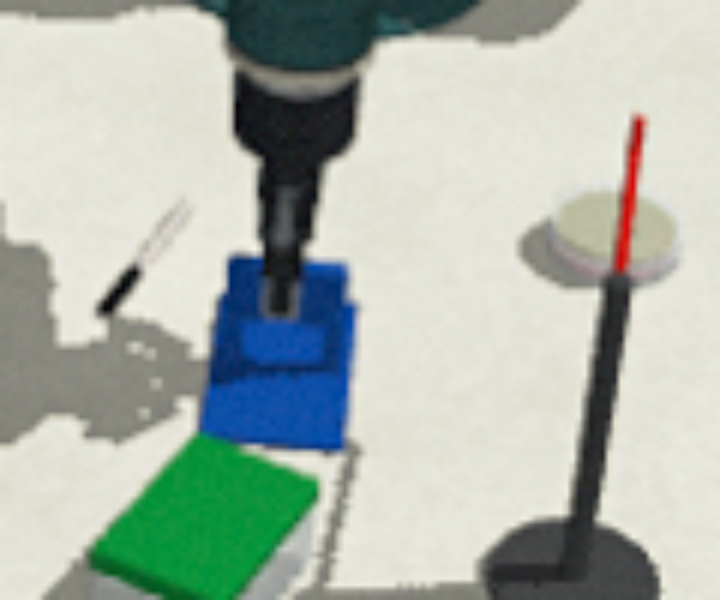

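```bash
python3 - <<'E'
from h import *
print(onz("top",(435,286),.07),onz("top",(451,218),.08))
E
python3 -m jog '[[0,0,0.04,0,0,0,1],[0,0,0.09,0,0,0,1],[0,0,0.13,0,0,0,1],[0,-0.03,0.13,0,0,0.12,1],[0,-0.07,0.13,0,0,0.26,1],[0,-0.11,0.13,0,0,0.40,1],[0,-0.15,0.13,0,0,0.54,1],[0,-0.19,0.13,0,0,0.68,1],[0,-0.23,0.13,0,0,0.80,1],[0,-0.23,0.13,0,0,0.80,1]]'
```

```text
[ 0.33295689 -0.44784125  0.07      ] [ 0.53145381 -0.5039714   0.08      ]
time: 4.7
tcp_pos: [0.523, -0.103, 0.1958]
ee_rot: [0.682, 0.185, 0.683, -0.186]
ft_force: [0.3, 0.9, -2.8]
gripper_width: 0.0129
```

```bash
python3 -m jog '[[-0.005,-0.04,0,0,0,0.08,1],[-0.01,-0.08,0,0,0,0.16,1],[-0.016,-0.12,0,0,0,0.24,1],[-0.022,-0.16,0,0,0,0.32,1],[-0.027,-0.2,0,0,0,0.386,1],[-0.031,-0.221,0,0,0,0.386,1],[-0.031,-0.221,-0.02,0,0,0.386,1],[-0.031,-0.221,-0.04,0,0,0.386,1],[-0.031,-0.221,-0.04,0,0,0.386,1],[-0.031,-0.221,-0.04,0,0,0.386,1]]'
cat > st.py <<'E'
from h import *
s=bot.state();w,x,y,z=s["ee_rot"];R=Ro.from_quat([x,y,z,w]).as_matrix();p=s["tcp_pos"]
yaw=np.arctan2(R[1,1],R[0,1]);f=s["ft_force"]
q=p[:2]-[.5248,-.1746];print("t",s["time"],"tcp",p.round(4),"jawyaw",yaw.round(4),"tilt",R[2,0:2].round(4),R[2,1].round(4),"deckxy",(q@[.989,-.1475]).round(4),(q@[.1475,.989]).round(4),"F",f.round(1),"T",s["ft_torque"].round(2),"w",s["gripper_width"].round(4),"q",s["joint_pos"].round(2))
E
python3 st.py
python3 - <<'E'
from h import *
s=bot.state();p=s["tcp_pos"]
f=fr(p[0],p[1],p[2]-.067,1.4228)
t=bot.grab_frame("top");c=bot.grab_frame("scene")
it=[(f,PADDLE,(0,255,255))]
overlay(t,"top",it,300,440,170,310,4,"pics/t4.png");overlay(c,"scene",it,150,270,150,250,6,"pics/s4.png")
E
```

```text
time: 5.7
tcp_pos: [0.4926, -0.3199, 0.1565]
ee_rot: [0.705, 0.052, 0.705, -0.052]
ft_force: [0.3, 0.5, -1.6]
gripper_width: 0.0131Traceback (most recent call last):
  File "st.py", line 4, in <module>
    q=p[:2]-[.5248,-.1746];print("t",s["time"],"tcp",p.round(4),"jawyaw",yaw.round(4),"tilt",R[2,0:2].round(4),R[2,1].round(4),"deckxy",(q@[.989,-.1475]).round(4),(q@[.1475,.989]).round(4),"F",f.round(1),"T",s["ft_torque"].round(2),"w",s["gripper_width"].round(4),"q",s["joint_pos"].round(2))
                                                                                                                                                                                                                                            ^^^^^^^^^^^^^^^^^^^^^^^^
AttributeError: 'float' object has no attribute 'round'
```

View pics/t4.png

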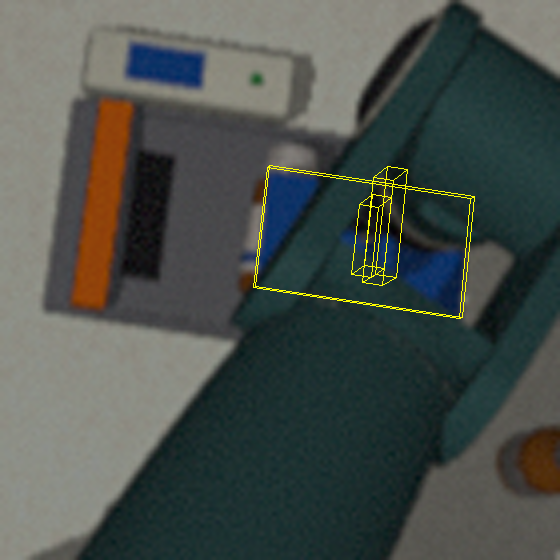

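View pics/s4.png

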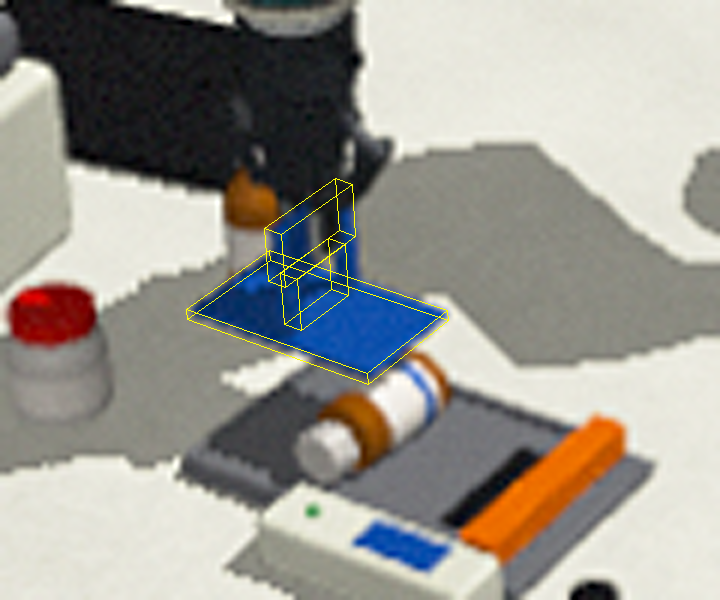

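The held sole matches the overlay in both views, with its front third over the bottle. Next I'll lower it gently onto the bottle.

```bash
sed -i 's/s\["gripper_width"\].round(4)/round(s["gripper_width"],4)/' st.py; python3 -m jog '[[0,0,-0.01,0,0,0,1],[0,0,-0.02,0,0,0,1],[0,0,-0.024,0,0,0,1],[0,0,-0.024,0,0,0,1],[0,0,-0.024,0,0,0,1]]'; python3 st.py; python3 -m jog '[[0,0,-0.001,0,0,0,1],[0,0,-0.002,0,0,0,1],[0,0,-0.002,0,0,0,1]]'; python3 st.py;python3 -m jog '[[0,0,-0.001,0,0,0,1],[0,0,-0.001,0,0,0,1]]'; python3 st.py
```

```text
time: 6.3
tcp_pos: [0.4925, -0.3204, 0.1323]
ee_rot: [0.705, 0.052, 0.705, -0.052]
ft_force: [0.5, -0.2, -2.6]
gripper_width: 0.013
t 6.3 tcp [ 0.4925 -0.3204  0.1323] jawyaw 1.423 tilt [-1.  0.] 0.0 deckxy -0.0104 -0.149 F [ 0.5 -0.2 -2.6] T [ 0.08 -0.02 -0.06] w 0.013 q [-0.62 -0.02  1.77 -0.    1.39 -2.04]
time: 6.6
tcp_pos: [0.4925, -0.3204, 0.1303]
ee_rot: [0.705, 0.052, 0.705, -0.052]
ft_force: [0.7, -0.2, -2.3]
gripper_width: 0.013
t 6.6 tcp [ 0.4925 -0.3204  0.1303] jawyaw 1.423 tilt [-1.e+00 -1.e-04] -0.0001 deckxy -0.0104 -0.1489 F [ 0.7 -0.2 -2.3] T [0.05 0.02 0.  ] w 0.013 q [-0.62 -0.02  1.77 -0.    1.39 -2.04]
time: 6.8
tcp_pos: [0.4925, -0.3204, 0.1292]
ee_rot: [0.705, 0.052, 0.705, -0.052]
ft_force: [0.7, -0.1, -1.6]
gripper_width: 0.0131
t 6.8 tcp [ 0.4925 -0.3204  0.1292] jawyaw 1.423 tilt [-1.  0.] 0.0 deckxy -0.0105 -0.1489 F [ 0.7 -0.1 -1.6] T [-0.02  0.01 -0.  ] w 0.0131 q [-0.62 -0.02  1.77 -0.    1.39 -2.04]
```

```bash
for i in 1 2; do python3 -m jog '[[0,0,-0.0007,0,0,0,1],[0,0,-0.0007,0,0,0,1]]' >/dev/null; python3 st.py; done
```

```text
t 7.0 tcp [ 0.4926 -0.3204  0.1288] jawyaw 1.423 tilt [-1.e+00 -1.e-04] -0.0001 deckxy -0.0104 -0.149 F [ 0.1  0.9 -0.6] T [ 0.1   0.13 -0.  ] w 0.0131 q [-0.62 -0.02  1.77  0.    1.39 -2.04]
t 7.2 tcp [ 0.4927 -0.3205  0.1287] jawyaw 1.423 tilt [-1.e+00 -3.e-04] -0.0003 deckxy -0.0103 -0.149 F [-1.9  1.   5.7] T [0.53 0.33 0.05] w 0.0132 q [-0.62 -0.02  1.77  0.    1.39 -2.04]
```

Contact is about 8 N, and the sole height from the TCP is 0.062 m, as expected. I'll start rolling along deck +y, direction (0.1475, 0.989).

```bash
python3 -m jog '[[0,0,0,0,0,0,1],[0.0006,0.004,0,0,0,0,1],[0.0015,0.010,0,0,0,0,1],[0.0024,0.016,0,0,0,0,1],[0.0034,0.023,0,0,0,0,1],[0.0045,0.030,0,0,0,0,1],[0.0056,0.037,0,0,0,0,1],[0.0066,0.044,0,0,0,0,1],[0.0075,0.050,0,0,0,0,1],[0.0075,0.050,0,0,0,0,1]]'; python3 st.py
python3 - <<'E'
from h import *
s=bot.state();p=s["tcp_pos"]
f=fr(p[0],p[1],p[2]-.067,1.4228);it=[(f,PADDLE,(0,255,255))]
overlay(bot.grab_frame("scene"),"scene",it,150,270,150,250,6,"pics/s5.png")
E
```

```text
time: 8.2
tcp_pos: [0.5008, -0.2699, 0.1289]
ee_rot: [0.706, 0.052, 0.704, -0.052]
ft_force: [3.3, -0.3, 5.5]
gripper_width: 0.0134
t 8.2 tcp [ 0.5008 -0.2699  0.1289] jawyaw 1.4235 tilt [-1.e+00 -5.e-04] -0.0005 deckxy -0.0097 -0.0978 F [ 3.3 -0.3  5.5] T [ 0.16 -0.6  -0.14] w 0.0134 q [-0.54 -0.06  1.81  0.    1.39 -1.96]
```

View pics/s5.png

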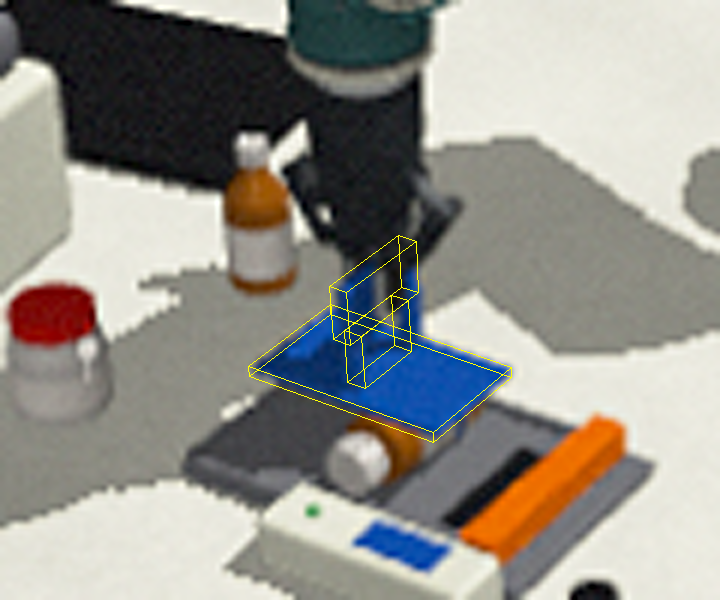

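The bottle is rolling: the cap in the crop went from (325,455) to (358,468). I'll continue.

```bash
python3 -m jog '[[0.0006,0.004,0,0,0,0,1],[0.0015,0.010,0,0,0,0,1],[0.0024,0.016,0,0,0,0,1],[0.0034,0.023,0,0,0,0,1],[0.0045,0.030,0,0,0,0,1],[0.0056,0.037,0,0,0,0,1],[0.0066,0.044,0,0,0,0,1],[0.0078,0.052,0,0,0,0,1],[0.0090,0.060,0,0,0,0,1],[0.0090,0.060,0,0,0,0,1]]'; python3 st.py
python3 - <<'E'
from h import *
s=bot.state();p=s["tcp_pos"]
f=fr(p[0],p[1],p[2]-.067,1.4228);it=[(f,PADDLE,(0,255,255))]
overlay(bot.grab_frame("scene"),"scene",it,150,270,150,250,6,"pics/s6.png")
E
```

```text
time: 9.25
tcp_pos: [0.5097, -0.2098, 0.1289]
ee_rot: [0.706, 0.052, 0.704, -0.052]
ft_force: [2.3, -0.8, 5.8]
gripper_width: 0.013
t 9.25 tcp [ 0.5097 -0.2098  0.1289] jawyaw 1.4237 tilt [-1.e+00 -4.e-04] -0.0004 deckxy -0.0097 -0.037 F [ 2.3 -0.8  5.8] T [-0.07 -0.41 -0.01] w 0.013 q [-0.44 -0.1   1.85  0.    1.39 -1.86]
```

View pics/s6.png

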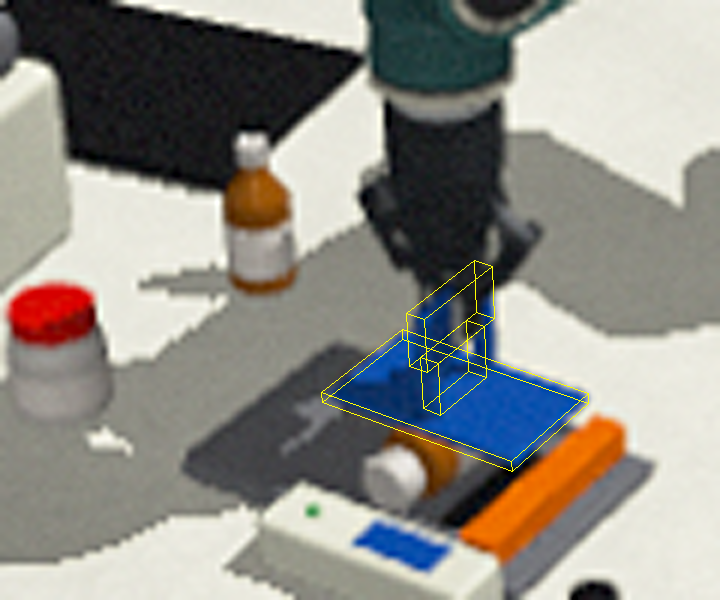

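```bash
python3 -m jog '[[0.0006,0.004,0,0,0,0,1],[0.0015,0.010,0,0,0,0,1],[0.0027,0.018,0,0,0,0,1],[0.0039,0.026,0,0,0,0,1],[0.0051,0.034,0,0,0,0,1],[0.0063,0.042,0,0,0,0,1],[0.0075,0.050,0,0,0,0,1],[0.0087,0.058,0,0,0,0,1],[0.0099,0.066,0,0,0,0,1],[0.0099,0.066,0,0,0,0,1]]'; python3 st.py; python3 -m jog '[[0.0006,0.004,0,0,0,0,1],[0.0012,0.008,0,0,0,0,1],[0.0018,0.012,0,0,0,0,1],[0.0018,0.012,0,0,0,0,1]]'; python3 st.py
python3 - <<'E'
from h import *
s=bot.state();p=s["tcp_pos"]
f=fr(p[0],p[1],p[2]-.067,1.4228);it=[(f,PADDLE,(0,255,255))]
overlay(bot.grab_frame("scene"),"scene",it,190,290,180,260,7,"pics/s7.png")
E
```

```text
time: 10.3
tcp_pos: [0.5197, -0.1438, 0.1288]
ee_rot: [0.706, 0.052, 0.704, -0.052]
ft_force: [3.2, -0.6, 5.7]
gripper_width: 0.0131
t 10.3 tcp [ 0.5197 -0.1438  0.1288] jawyaw 1.4239 tilt [-1.e+00 -4.e-04] -0.0004 deckxy -0.0096 0.0297 F [ 3.2 -0.6  5.7] T [-0.43 -0.74  0.15] w 0.0131 q [-0.32 -0.13  1.87 -0.    1.39 -1.74]
time: 10.7
tcp_pos: [0.5215, -0.1322, 0.1288]
ee_rot: [0.706, 0.052, 0.704, -0.052]
ft_force: [4.6, -0.1, 5.3]
gripper_width: 0.0133
t 10.7 tcp [ 0.5215 -0.1322  0.1288] jawyaw 1.4236 tilt [-1.e+00 -5.e-04] -0.0005 deckxy -0.0095 0.0414 F [ 4.6 -0.1  5.3] T [-0.48 -0.82  0.13] w 0.0133 q [-0.3  -0.13  1.88 -0.    1.39 -1.72]
```

View pics/s7.png

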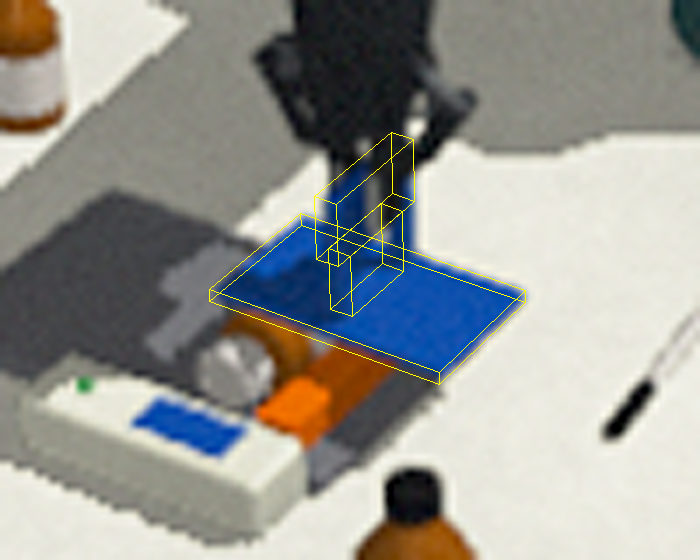

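```bash
python3 -m jog '[[0.0003,0.002,0,0,0,0,1],[0.0006,0.004,0,0,0,0,1],[0.0006,0.004,0,0,0,0,1]]'; python3 st.py; python3 -m jog '[[0.0003,0.002,0,0,0,0,1],[0.0006,0.004,0,0,0,0,1],[0.0006,0.004,0,0,0,0,1]]'; python3 st.py; python3 -m jog '[[0.0003,0.002,0,0,0,0,1],[0.0006,0.004,0,0,0,0,1],[0.0006,0.004,0,0,0,0,1]]'; python3 st.py
```

```text
time: 11.05
tcp_pos: [0.5217, -0.1285, 0.1286]
ee_rot: [0.706, 0.052, 0.705, -0.052]
ft_force: [2.6, -0.7, 5.9]
gripper_width: 0.0128
t 11.05 tcp [ 0.5217 -0.1285  0.1286] jawyaw 1.4233 tilt [-1.e+00 -9.e-04] -0.0009 deckxy -0.0098 0.0451 F [ 2.6 -0.7  5.9] T [-0.68 -0.46  0.16] w 0.0128 q [-0.29 -0.13  1.88 -0.    1.39 -1.71]
time: 11.35
tcp_pos: [0.5221, -0.1247, 0.1285]
ee_rot: [0.705, 0.052, 0.705, -0.053]
ft_force: [0.7, -2.8, 6.6]
gripper_width: 0.0132
t 11.35 tcp [ 0.5221 -0.1247  0.1285] jawyaw 1.4232 tilt [-1.     -0.0014] -0.0014 deckxy -0.01 0.0489 F [ 0.7 -2.8  6.6] T [-1.07  0.09  0.12] w 0.0132 q [-0.28 -0.13  1.88 -0.    1.39 -1.7 ]
time: 11.65
tcp_pos: [0.5226, -0.1207, 0.1285]
ee_rot: [0.705, 0.052, 0.705, -0.053]
ft_force: [-0.7, -2.2, 7.0]
gripper_width: 0.0128
t 11.65 tcp [ 0.5226 -0.1207  0.1285] jawyaw 1.4231 tilt [-1.     -0.0015] -0.0015 deckxy -0.0101 0.053 F [-0.7 -2.2  7. ] T [-1.06  0.2  -0.01] w 0.0128 q [-0.27 -0.13  1.88 -0.    1.39 -1.7 ]
```

The bottle is at the bar: Fy is about -2.5 N and the sole is now sliding. I'll slide a little more to square it, hold, then check.

```bash
python3 -m jog '[[0.0003,0.002,0,0,0,0,1],[0.0006,0.004,0,0,0,0,1],[0.0009,0.006,0,0,0,0,1],[0.0012,0.008,0,0,0,0,1],[0.0012,0.008,0,0,0,0,1],[0.0012,0.008,0,0,0,0,1],[0.0012,0.008,0,0,0,0,1]]'; python3 st.py
python3 - <<'E'
from h import *
s=bot.state();p=s["tcp_pos"]
f=fr(p[0],p[1],p[2]-.067,1.4228);it=[(f,PADDLE,(0,255,255))]
overlay(bot.grab_frame("scene"),"scene",[],190,290,180,260,7,"pics/s8.png")
overlay(bot.grab_frame("top"),"top",[],300,410,170,270,6,"pics/t8.png")
E
```

```text
time: 12.35
tcp_pos: [0.5238, -0.1127, 0.1284]
ee_rot: [0.705, 0.052, 0.705, -0.053]
ft_force: [-0.7, -2.6, 6.3]
gripper_width: 0.0135
t 12.35 tcp [ 0.5238 -0.1127  0.1284] jawyaw 1.4231 tilt [-1.     -0.0012] -0.0012 deckxy -0.0102 0.061 F [-0.7 -2.6  6.3] T [-1.02  0.2   0.04] w 0.0135 q [-0.26 -0.13  1.88 -0.    1.39 -1.68]
```

View pics/s8.png

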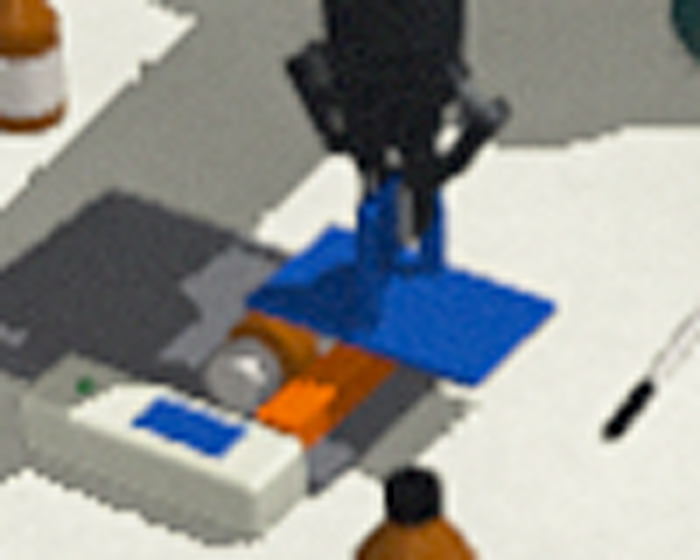

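View pics/t8.png

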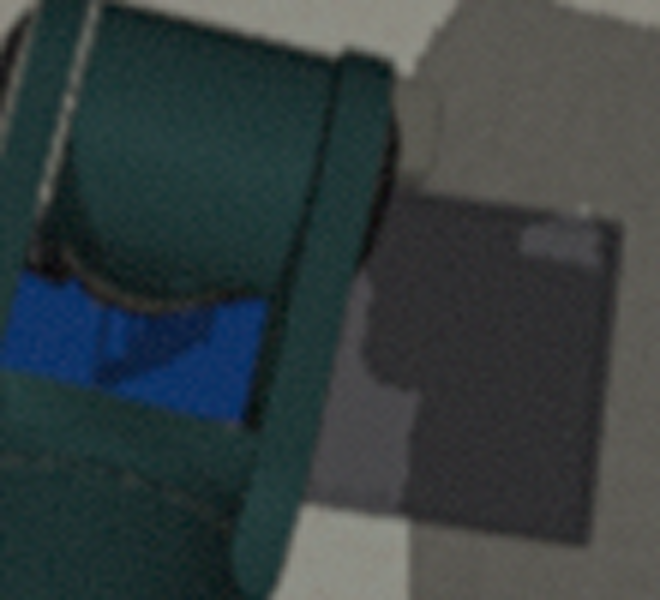

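The cap sits against the bar in the picture, at crop (245,365). I'll lift straight off and refine the hook line from the red pixels.

```bash
python3 -m jog '[[0,0,0.003,0,0,0,1],[0,0,0.01,0,0,0,1],[0,0,0.03,0,0,0,1],[0,0,0.07,0,0,0,1],[0,0,0.11,0,0,0,1],[0,0,0.14,0,0,0,1],[0,0,0.14,0,0,0,1]]'; python3 st.py
python3 - <<'E'
from h import *
np.set_printoptions(precision=4,suppress=True)
for n,box_ in (("top",(140,175,160,225)),("scene",(355,375,200,245))):
    im=cv2.imread(f"pics/{n}0.png").astype(int);x0,x1,y0,y1=box_
    c=im[y0:y1,x0:x1];w=np.clip(c[...,2]-np.maximum(c[...,0],c[...,1])-20,0,None)
    xs=np.arange(x0,x1)
    for r in range(y0,y1,3):
        ww=w[r-y0]
        if ww.sum()>40:
            px=((ww*xs).sum()/ww.sum(),r);print(n,np.round(px,2),onz(n,px,.21))
E
```

```text
time: 13.15
tcp_pos: [0.5245, -0.1125, 0.2727]
ee_rot: [0.707, 0.052, 0.703, -0.053]
ft_force: [-0.7, -0.4, -2.4]
gripper_width: 0.0133
t 13.15 tcp [ 0.5245 -0.1125  0.2727] jawyaw 1.4231 tilt [-1.e+00 -5.e-04] -0.0005 deckxy -0.0095 0.0614 F [-0.7 -0.4 -2.4] T [ 0.   -0.01 -0.05] w 0.0133 q [-0.26 -0.2   1.7   0.    1.63 -1.68]
top [153.34 169.  ] [0.6377 0.3481 0.21  ]
top [153.39 172.  ] [0.6292 0.3475 0.21  ]
top [153.56 175.  ] [0.6208 0.3465 0.21  ]
top [154.02 178.  ] [0.6123 0.3448 0.21  ]
top [154.29 181.  ] [0.6039 0.3436 0.21  ]
top [154.54 184.  ] [0.5955 0.3424 0.21  ]
top [154.85 187.  ] [0.5871 0.3411 0.21  ]
top [155.09 190.  ] [0.5787 0.34   0.21  ]
top [155.34 193.  ] [0.5704 0.3388 0.21  ]
top [155.43 196.  ] [0.5621 0.3381 0.21  ]
top [155.63 199.  ] [0.5538 0.3371 0.21  ]
top [155.95 202.  ] [0.5455 0.3357 0.21  ]
top [156.13 205.  ] [0.5372 0.3348 0.21  ]
top [156.41 208.  ] [0.529  0.3336 0.21  ]
top [156.82 211.  ] [0.5208 0.332  0.21  ]
top [156.75 214.  ] [0.5126 0.3318 0.21  ]
top [155.85 217.  ] [0.5044 0.3337 0.21  ]
scene [366.27 209.  ] [0.4695 0.3258 0.21  ]
scene [365.86 212.  ] [0.4891 0.3284 0.21  ]
scene [365.48 215.  ] [0.5083 0.3312 0.21  ]
scene [365.09 218.  ] [0.5272 0.3338 0.21  ]
scene [364.67 221.  ] [0.5457 0.3363 0.21  ]
scene [364.43 224.  ] [0.5636 0.3394 0.21  ]
scene [363.9 227. ] [0.5816 0.3414 0.21  ]
scene [363.55 230.  ] [0.599 0.344 0.21 ]
scene [363.27 233.  ] [0.616  0.3468 0.21  ]
```

Both views agree on the rod line: the seat is at about (0.5373, 0.3348), yaw 0.14. Next I'll travel to in front of the tip.

```bash
python3 -m jog '[[-0.01,0.02,0,0,0,-0.1,1],[-0.03,0.05,0,0,0,-0.2,1],[-0.05,0.08,0,0,0,-0.32,1],[-0.07,0.11,0,0,0,-0.45,1],[-0.09,0.14,0,0,0,-0.58,1],[-0.10,0.17,0,0,0,-0.7,1],[-0.11,0.20,0,0,0,-0.82,1],[-0.12,0.23,0,0,0,-0.95,1],[-0.13,0.26,0,0,0,-1.05,1],[-0.135,0.28,0,0,0,-1.1,1]]'; python3 -m jog '[[0,0.03,0,0,0,-0.05,1],[0,0.06,0,0,0,-0.1,1],[0,0.09,0,0,0,-0.14,1],[0,0.12,0,0,0,-0.183,1],[0,0.147,0,0,0,-0.183,1],[0,0.147,0,0,0,-0.183,1],[0,0.147,0,0,0,-0.183,1]]'; python3 st.py
python3 - <<'E'
from h import *
s=bot.state();p=s["tcp_pos"]
f=fr(p[0],p[1],p[2]-.067,.14)
t=bot.grab_frame("top");c=bot.grab_frame("scene");cv2.imwrite("pics/t9r.png",t);cv2.imwrite("pics/s9r.png",c)
it=[(f,PADDLE,(0,255,255)),(fr(.6482,.3503,0,.14),HOOK,(255,255,0))]
overlay(t,"top",it,130,260,150,280,5,"pics/t9.png");overlay(c,"scene",it,280,400,150,290,4,"pics/s9.png")
overlay(t,"top",[(fr(.5148,-.239,0,-.148),DECK,(0,255,0))],300,410,170,270,6,"pics/t9b.png")
overlay(t,"top",[],300,410,170,270,6,"pics/t9b.png")
E
```

```text
time: 14.15
tcp_pos: [0.3875, 0.1691, 0.2671]
ee_rot: [0.573, 0.414, 0.574, -0.414]
ft_force: [0.4, -0.3, -2.5]
gripper_width: 0.0129
time: 14.85
tcp_pos: [0.3883, 0.3148, 0.2669]
ee_rot: [0.534, 0.463, 0.534, -0.464]
ft_force: [-0.7, -0.2, -2.6]
gripper_width: 0.0128
t 14.85 tcp [0.3883 0.3148 0.2669] jawyaw 0.1412 tilt [-1.     -0.0017] -0.0017 deckxy -0.2072 0.4638 F [-0.7 -0.2 -2.6] T [-0.03  0.   -0.02] w 0.0128 q [ 0.63 -0.27  1.78 -0.    1.64  0.49]
```

View pics/t9.png

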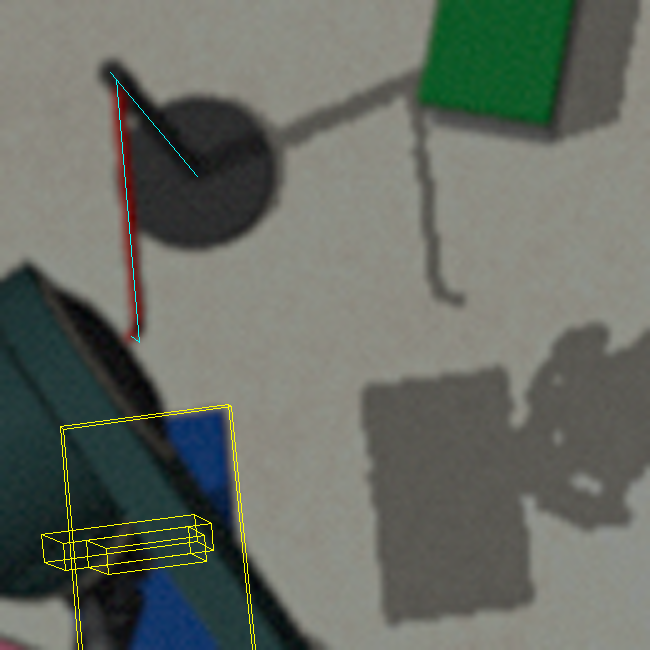

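View pics/s9.png

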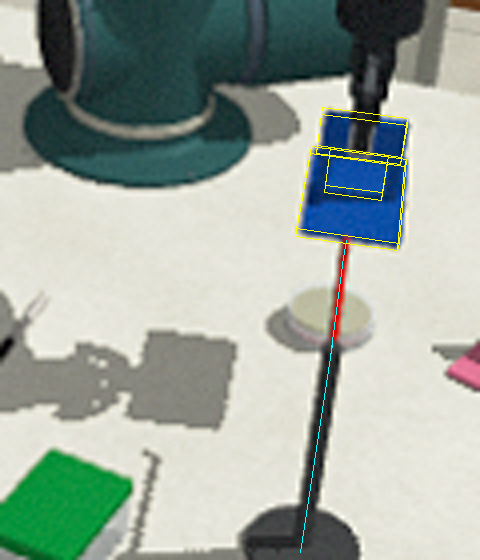

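View pics/t9b.png

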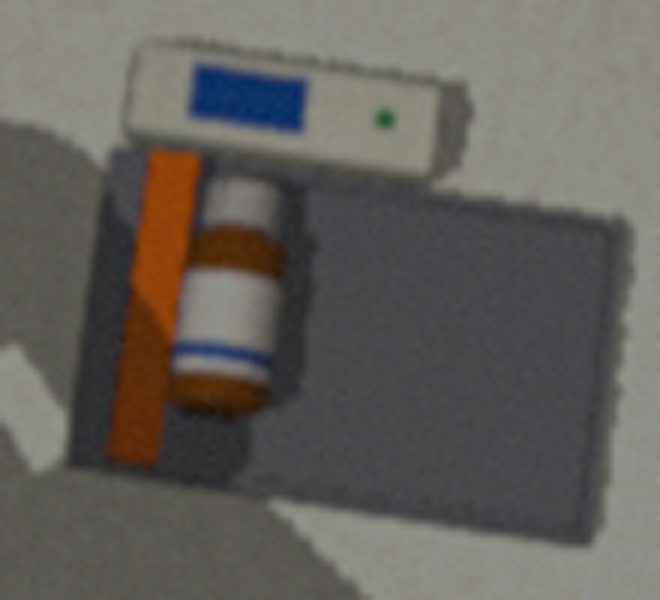

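The bottle lies snug and square against the bar, and the paddle overlay matches in both views. I'll lower to insertion height and advance until the slab is just before the tip.

```bash
python3 -m jog '[[0,0,-0.009,0,0,0,1],[0.01,0.0014,-0.009,0,0,0,1],[0.025,0.0035,-0.009,0,0,0,1],[0.04,0.0056,-0.009,0,0,0,1],[0.055,0.0077,-0.009,0,0,0,1],[0.07,0.0098,-0.009,0,0,0,1],[0.085,0.0119,-0.009,0,0,0,1],[0.085,0.0119,-0.009,0,0,0,1],[0.085,0.0119,-0.009,0,0,0,1]]'; python3 st.py
python3 - <<'E'
from h import *
print("bottle axis",onz("top",(340,210.8),.037),onz("top",(336.8,235),.037))
s=bot.state();p=s["tcp_pos"];d=p[:2]-[.5373,.3348];print("hook x,y",d@[.990,.1395],d@[-.1395,.990],"eye above rod",p[2]-.019-.214)
f=fr(p[0],p[1],p[2]-.067,.14)
t=bot.grab_frame("top");c=bot.grab_frame("scene")
it=[(f,PADDLE,(0,255,255))]
overlay(c,"scene",it,330,400,190,260,8,"pics/s10.png");overlay(c,"scene",[],330,400,190,260,8,"pics/s10b.png")
overlay(t,"top",[],130,220,150,260,5,"pics/t10.png")
E
```

```text
time: 15.85
tcp_pos: [0.474, 0.3265, 0.2586]
ee_rot: [0.534, 0.464, 0.534, -0.464]
ft_force: [-0.3, -0.6, -2.4]
gripper_width: 0.0129
t 15.85 tcp [0.474  0.3265 0.2586] jawyaw 0.1396 tilt [-1.e+00 -7.e-04] -0.0007 deckxy -0.1241 0.4881 F [-0.3 -0.6 -2.4] T [-0.02 -0.02  0.04] w 0.0129 q [ 0.56 -0.1   1.64  0.    1.61  0.42]
bottle axis [ 0.56021223 -0.18139072  0.037     ] [ 0.48580719 -0.17024158  0.037     ]
hook x,y -0.06378752063771957 0.0006230750442896062 eye above rod 0.025592851313903597
```

View pics/s10.png

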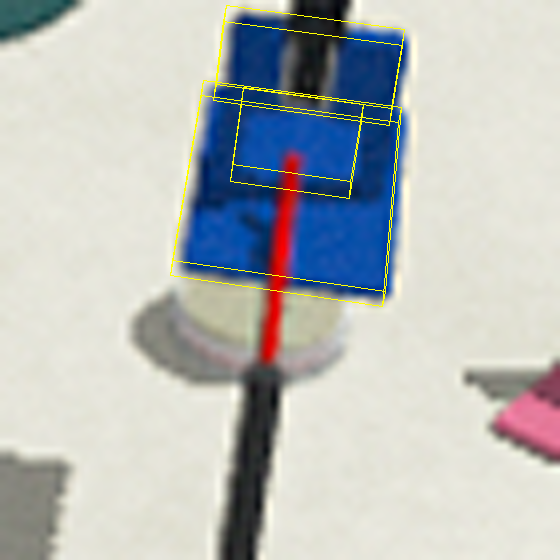

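View pics/s10b.png

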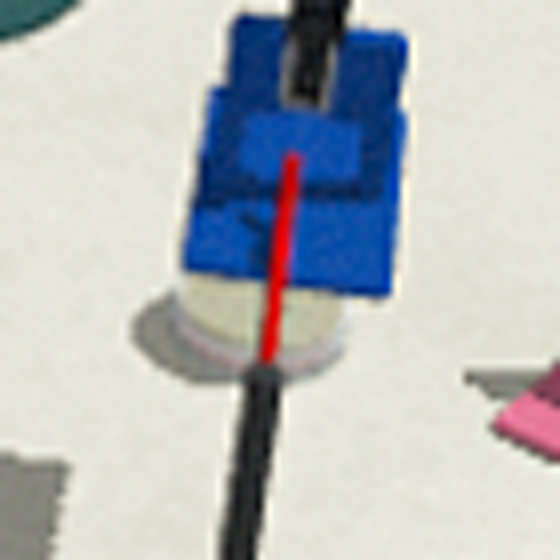

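View pics/t10.png

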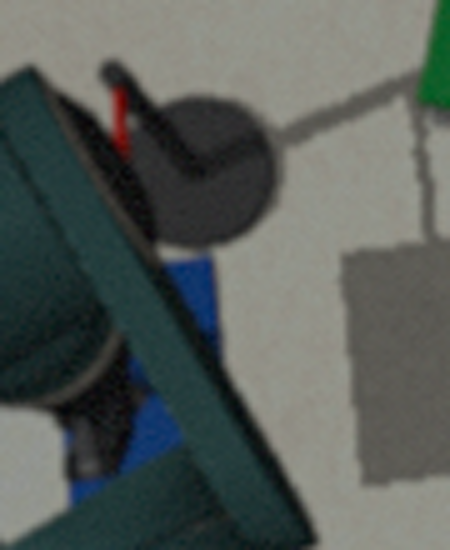

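Run:
```python
from h import *
s=bot.state();p=s["tcp_pos"];f=fr(p[0],p[1],p[2]-.067,.14);g=fr(.5373,.3348,.214,.14)
def c(P):return ((proj("scene",P)-[330,190]+.5)*8).round(1).tolist()
print("tip top",c(g([[-.036,0,.018],[-.036,0,.010]])),"slot top front",c(f([[.007,-.026,.048],[.007,.026,.048],[.007,0,.048]])),"bar top",c(f([[.007,-.038,.088],[.007,.038,.088]])),"sole front",c(f([[.075,-.045,.008],[.075,.045,.008]])))
```

```text
tip top [[294.3, 152.7], [291.9, 168.3]] slot top front [[241.5, 103.3], [362.0, 120.0], [301.6, 111.6]] bar top [[224.4, 20.3], [403.0, 44.6]] sole front [[172.8, 259.2], [385.7, 290.1]]
```

The model and picture agree within about 2 mm: tip top predicted at (294,153) and seen at (293,152). Going in.

```bash
python3 -m jog '[[0.006,0.0008,0,0,0,0,1],[0.012,0.0017,0,0,0,0,1],[0.018,0.0025,0,0,0,0,1],[0.024,0.0033,0,0,0,0,1],[0.030,0.0042,0,0,0,0,1],[0.030,0.0042,0,0,0,0,1]]'; python3 st.py; python3 -m jog '[[0.006,0.0008,0,0,0,0,1],[0.012,0.0017,0,0,0,0,1],[0.018,0.0025,0,0,0,0,1],[0.024,0.0033,0,0,0,0,1],[0.033,0.0046,0,0,0,0,1],[0.033,0.0046,0,0,0,0,1]]'; python3 st.py
python3 - <<'E'
from h import *
c=bot.grab_frame("scene");s=bot.state();p=s["tcp_pos"]
f=fr(p[0],p[1],p[2]-.067,.14)
overlay(c,"scene",[],330,400,190,260,8,"pics/s11.png")
E
```

```text
time: 16.55
tcp_pos: [0.5044, 0.3307, 0.2586]
ee_rot: [0.534, 0.464, 0.534, -0.464]
ft_force: [0.4, 0.1, -2.9]
gripper_width: 0.0134
t 16.55 tcp [0.5044 0.3307 0.2586] jawyaw 0.1397 tilt [-1.e+00 -3.e-04] -0.0003 deckxy -0.0947 0.4968 F [ 0.4  0.1 -2.9] T [ 0.02 -0.03 -0.01] w 0.0134 q [ 0.54 -0.04  1.58 -0.    1.6   0.4 ]
time: 17.15
tcp_pos: [0.5377, 0.3353, 0.2586]
ee_rot: [0.534, 0.464, 0.534, -0.464]
ft_force: [0.1, -0.2, -2.2]
gripper_width: 0.013
t 17.15 tcp [0.5377 0.3353 0.2586] jawyaw 0.1397 tilt [-1.e+00 -2.e-04] -0.0002 deckxy -0.0625 0.5062 F [ 0.1 -0.2 -2.2] T [-0.07  0.01 -0.01] w 0.013 q [ 0.52  0.02  1.52 -0.    1.6   0.38]
```

View pics/s11.png

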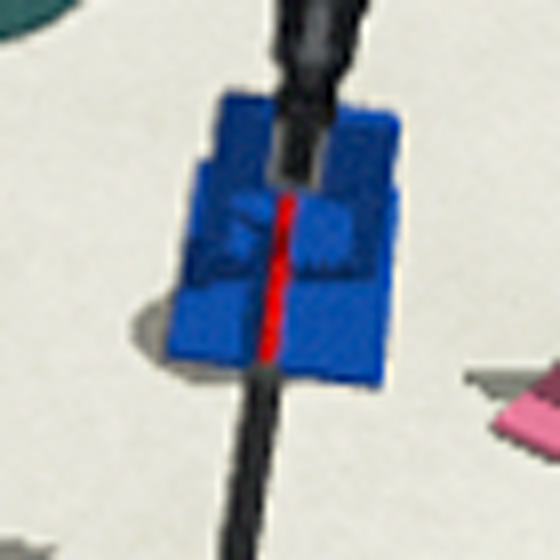

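The rod passes through the slot with no contact force. I'll lower until the hook takes the weight.

```bash
python3 -m jog '[[0,0,-0.008,0,0,0,1],[0,0,-0.016,0,0,0,1],[0,0,-0.022,0,0,0,1],[0,0,-0.022,0,0,0,1],[0,0,-0.022,0,0,0,1]]'; python3 st.py; python3 -m jog '[[0,0,-0.001,0,0,0,1],[0,0,-0.002,0,0,0,1],[0,0,-0.002,0,0,0,1]]'; python3 st.py; python3 -m jog '[[0,0,-0.001,0,0,0,1],[0,0,-0.001,0,0,0,1]]'; python3 st.py
```

```text
time: 17.7
tcp_pos: [0.5366, 0.3353, 0.2368]
ee_rot: [0.534, 0.464, 0.534, -0.464]
ft_force: [-0.3, -1.0, -2.2]
gripper_width: 0.0128
t 17.7 tcp [0.5366 0.3353 0.2368] jawyaw 0.1401 tilt [-1.e+00 -3.e-04] -0.0003 deckxy -0.0636 0.506 F [-0.3 -1.  -2.2] T [-0.02  0.04 -0.01] w 0.0128 q [0.52 0.03 1.55 0.   1.57 0.38]
time: 18.0
tcp_pos: [0.5367, 0.3353, 0.2349]
ee_rot: [0.534, 0.464, 0.534, -0.464]
ft_force: [0.8, 1.2, -2.2]
gripper_width: 0.0133
t 18.0 tcp [0.5367 0.3353 0.2349] jawyaw 0.14 tilt [-1.e+00  1.e-04] 0.0001 deckxy -0.0634 0.5061 F [ 0.8  1.2 -2.2] T [ 0.03 -0.    0.01] w 0.0133 q [0.52 0.03 1.55 0.   1.56 0.38]
time: 18.2
tcp_pos: [0.5367, 0.3353, 0.2338]
ee_rot: [0.534, 0.464, 0.534, -0.464]
ft_force: [-0.2, -0.5, -1.8]
gripper_width: 0.0126
t 18.2 tcp [0.5367 0.3353 0.2338] jawyaw 0.14 tilt [-1.  0.] 0.0 deckxy -0.0634 0.5061 F [-0.2 -0.5 -1.8] T [ 0.06 -0.03 -0.05] w 0.0126 q [0.52 0.03 1.55 0.   1.56 0.38]
```

```bash
python3 -m jog '[[0,0,-0.001,0,0,0,1],[0,0,-0.001,0,0,0,1]]'; python3 st.py; python3 -m jog '[[0,0,-0.001,0,0,0,1],[0,0,-0.001,0,0,0,1]]'; python3 st.py
```

```text
time: 18.4
tcp_pos: [0.5367, 0.3354, 0.2337]
ee_rot: [0.534, 0.464, 0.534, -0.464]
ft_force: [-1.5, -0.8, 3.2]
gripper_width: 0.0128
t 18.4 tcp [0.5367 0.3354 0.2337] jawyaw 0.1401 tilt [-1.e+00  7.e-04] 0.0007 deckxy -0.0634 0.5061 F [-1.5 -0.8  3.2] T [-0.15  0.28  0.02] w 0.0128 q [0.52 0.03 1.55 0.   1.56 0.38]
time: 18.6
tcp_pos: [0.5368, 0.3354, 0.2336]
ee_rot: [0.534, 0.464, 0.534, -0.463]
ft_force: [-4.5, -2.9, 11.3]
gripper_width: 0.0129
t 18.6 tcp [0.5368 0.3354 0.2336] jawyaw 0.14 tilt [-1.      0.0016] 0.0016 deckxy -0.0633 0.5062 F [-4.5 -2.9 11.3] T [-0.47  0.78 -0.03] w 0.0129 q [0.52 0.03 1.55 0.   1.56 0.38]
```

Run:
```python
from h import *
c=bot.grab_frame("scene")
overlay(c,"scene",[],330,400,190,260,8,"pics/s12.png")
```

```text
(no output)
```

View pics/s12.png

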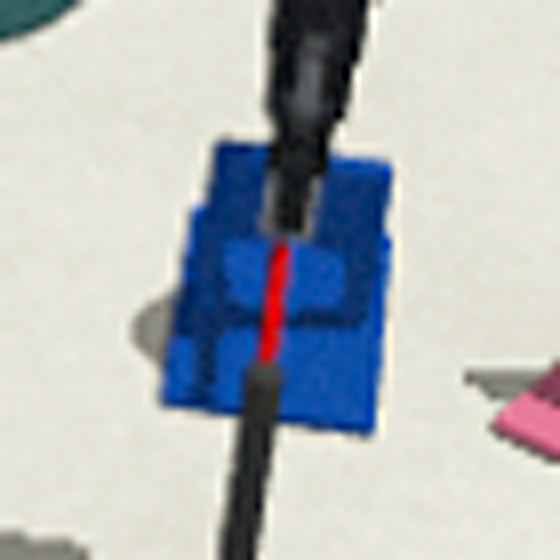

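The paddle is seated: the eye height from the TCP is 0.2147 m and the hook carries the load. I'll ease off and open only about 10 mm, because the upturned tip stands 36 mm behind the grip. Then I'll lift straight out.

```bash
python3 -m jog '[[0,0,0.0013,0,0,0,1],[0,0,0.0013,0,0,0,1]]'; python3 st.py; python3 -m jog '[[0,0,0,0,0,0,0.65],[0,0,0,0,0,0,0.55],[0,0,0,0,0,0,0.45],[0,0,0,0,0,0,0.45],[0,0,0,0,0,0,0.45]]'; python3 st.py
python3 - <<'E'
from h import *
c=bot.grab_frame("scene")
overlay(c,"scene",[],330,400,190,260,8,"pics/s13.png")
E
```

```text
time: 18.85
tcp_pos: [0.5368, 0.3354, 0.2336]
ee_rot: [0.534, 0.464, 0.534, -0.464]
ft_force: [-2.2, -1.1, 5.5]
gripper_width: 0.0127
t 18.85 tcp [0.5368 0.3354 0.2336] jawyaw 0.14 tilt [-1.e+00  6.e-04] 0.0006 deckxy -0.0634 0.5061 F [-2.2 -1.1  5.5] T [-0.19  0.26 -0.04] w 0.0127 q [0.52 0.03 1.55 0.   1.56 0.38]
time: 19.35
tcp_pos: [0.5367, 0.3353, 0.2331]
ee_rot: [0.534, 0.464, 0.534, -0.464]
ft_force: [0.1, -1.5, -0.3]
gripper_width: 0.0232
t 19.35 tcp [0.5367 0.3353 0.2331] jawyaw 0.1399 tilt [-1.e+00 -2.e-04] -0.0002 deckxy -0.0634 0.506 F [ 0.1 -1.5 -0.3] T [ 0.01  0.03 -0.01] w 0.0232 q [0.52 0.03 1.55 0.   1.56 0.38]
```

View pics/s13.png

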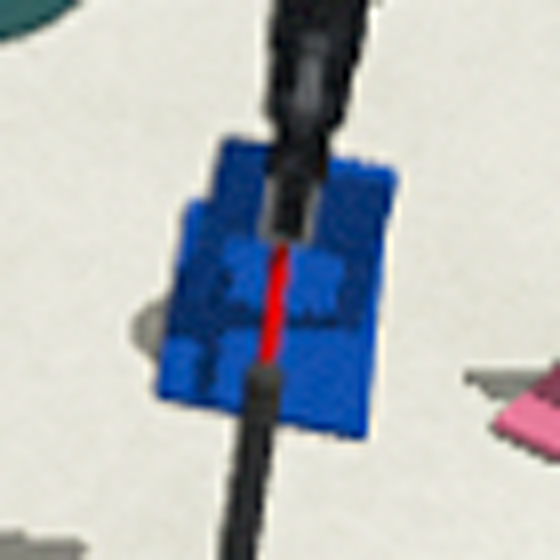

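The paddle now hangs free with a slight sideways sway. Lifting out.

```bash
python3 -m jog '[[0,0,0.005,0,0,0,0.45],[0,0,0.015,0,0,0,0.45],[0,0,0.03,0,0,0,0.45],[0,0,0.045,0,0,0,0.45],[0,0,0.06,0,0,0,0.45],[0,0,0.08,0,0,0,0.45],[0,0,0.11,0,0,0,0.45],[0,0,0.14,0,0,0,0.45],[0,0,0.16,0,0,0,0.45],[0,0,0.16,0,0,0,0.45]]'; python3 st.py; python3 -m jog '[[-0.01,0.03,0,0,0,0,0.45],[-0.03,0.06,0,0,0,0,0.45],[-0.06,0.10,0,0,0,0,0.45],[-0.1,0.14,0,0,0,0,0.45],[-0.14,0.18,0,0,0,0,0.45],[-0.18,0.22,0,0,0,0,0.45],[-0.2,0.24,0,0,0,0,0.45],[-0.2,0.24,0,0,0,0,0.45],[-0.2,0.24,0,0,0,0,0.45],[-0.2,0.24,0,0,0,0,0.45]]'
python3 - <<'E'
from h import *
t=bot.grab_frame("top");c=bot.grab_frame("scene");cv2.imwrite("pics/t14.png",t);cv2.imwrite("pics/s14.png",c)
overlay(c,"scene",[],320,400,190,290,6,"pics/s14b.png");overlay(t,"top",[],300,410,170,270,6,"pics/t14b.png")
E
```

```text
time: 20.4
tcp_pos: [0.5369, 0.3354, 0.3978]
ee_rot: [0.534, 0.466, 0.533, -0.462]
ft_force: [1.2, -0.6, 0.7]
gripper_width: 0.0236
t 20.4 tcp [0.5369 0.3354 0.3978] jawyaw 0.14 tilt [-1.      0.0049] 0.0049 deckxy -0.0633 0.5062 F [ 1.2 -0.6  0.7] T [0.02 0.01 0.01] w 0.0236 q [ 0.52  0.02  1.3  -0.    1.82  0.38]
time: 21.4
tcp_pos: [0.3373, 0.5748, 0.3931]
ee_rot: [0.534, 0.464, 0.534, -0.464]
ft_force: [-0.1, 0.3, -0.3]
gripper_width: 0.0236
```

View pics/s14b.png

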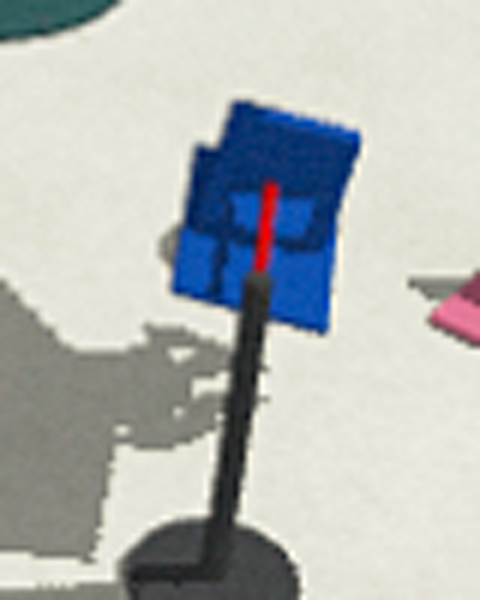

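View pics/t14.png

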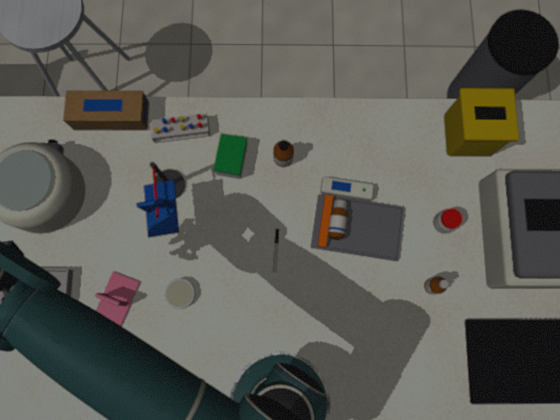

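View pics/t14b.png

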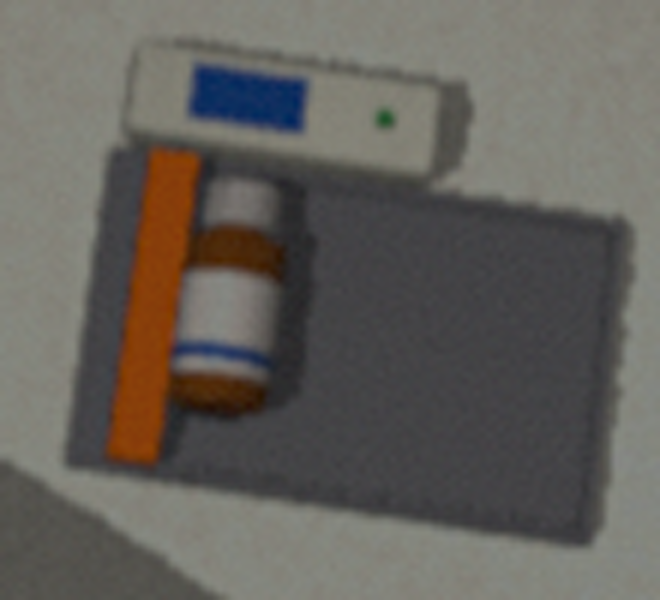

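View pics/s14.png

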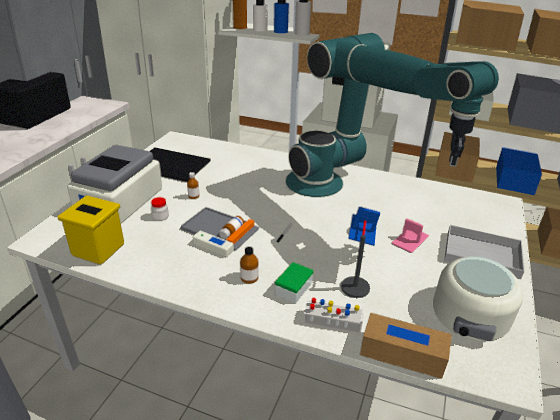

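The paddle hangs on the hook but is tilted and may be swinging. I'll wait and watch whether it settles.

```bash
cat > w.py <<'E'
import sys
from h import *
a=[]
for i in range(6):
    c=bot.grab_frame("scene");a.append(cv2.resize(c[195:250,340:390],None,fx=4.5,fy=4.5,interpolation=cv2.INTER_CUBIC))
    if i<5:
        for _ in range(2): bot.grab_frame("top")
cv2.imwrite(sys.argv[1],np.vstack([np.hstack(a[:3]),np.hstack(a[3:])]));print(bot.state()["time"])
E
python3 w.py pics/w1.png
python3 -m jog '[[0,0,0,0,0,0,0.45],[0,0,0,0,0,0,0.45],[0,0,0,0,0,0,0.45],[0,0,0,0,0,0,0.45],[0,0,0,0,0,0,0.45],[0,0,0,0,0,0,0.45],[0,0,0,0,0,0,0.45],[0,0,0,0,0,0,0.45],[0,0,0,0,0,0,0.45],[0,0,0,0,0,0,0.45]]'; python3 -m jog '[[0,0,0,0,0,0,0.45],[0,0,0,0,0,0,0.45],[0,0,0,0,0,0,0.45],[0,0,0,0,0,0,0.45],[0,0,0,0,0,0,0.45],[0,0,0,0,0,0,0.45],[0,0,0,0,0,0,0.45],[0,0,0,0,0,0,0.45],[0,0,0,0,0,0,0.45],[0,0,0,0,0,0,0.45]]' ; python3 w.py pics/w2.png
```

```text
22.3
time: 23.3
tcp_pos: [0.3367, 0.5753, 0.3932]
ee_rot: [0.534, 0.464, 0.534, -0.464]
ft_force: [-0.2, 0.3, 0.4]
gripper_width: 0.0238
time: 24.3
tcp_pos: [0.3367, 0.5753, 0.3932]
ee_rot: [0.534, 0.464, 0.534, -0.464]
ft_force: [-0.3, 0.4, -0.1]
gripper_width: 0.0235
25.1
```

View pics/w1.png

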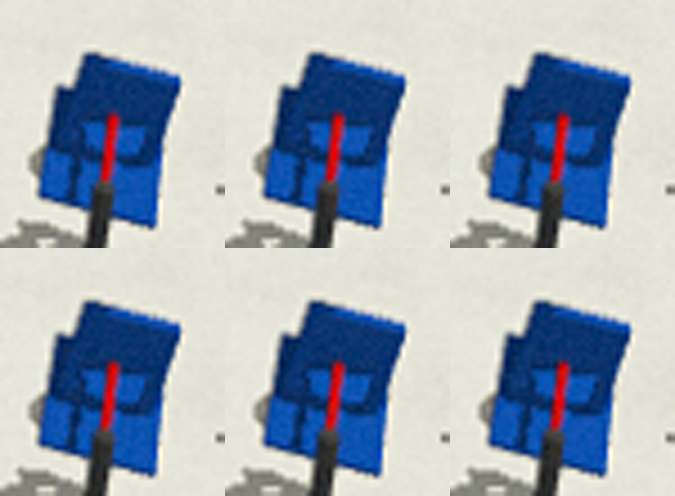

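View pics/w2.png

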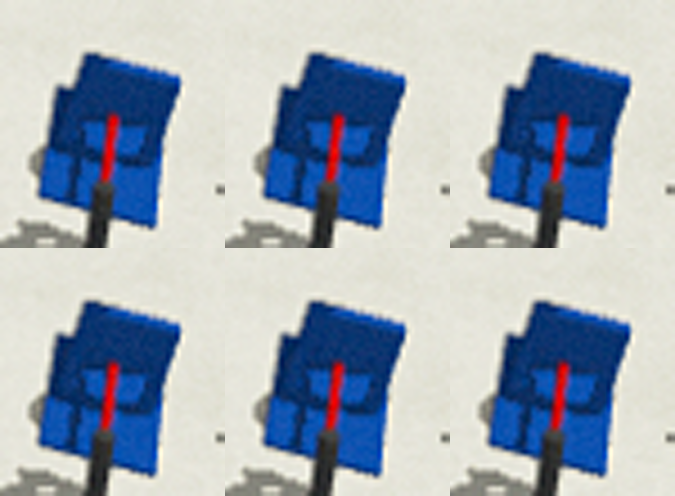

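Run:
```python
from h import *
t=cv2.imread("pics/t14.png");overlay(t,"top",[],125,195,155,245,8,"pics/t15.png")
s=cv2.imread("pics/s14.png");overlay(s,"scene",[],340,395,195,255,10,"pics/s15.png")
```

```text
(no output)
```

View pics/t15.png

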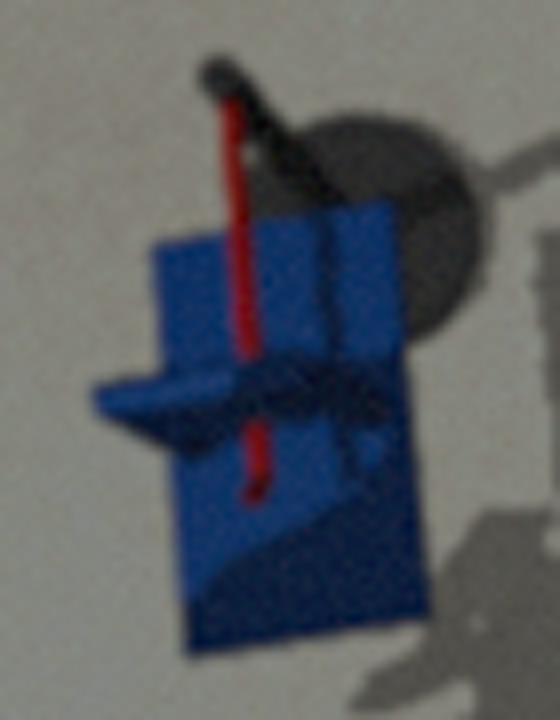

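View pics/s15.png

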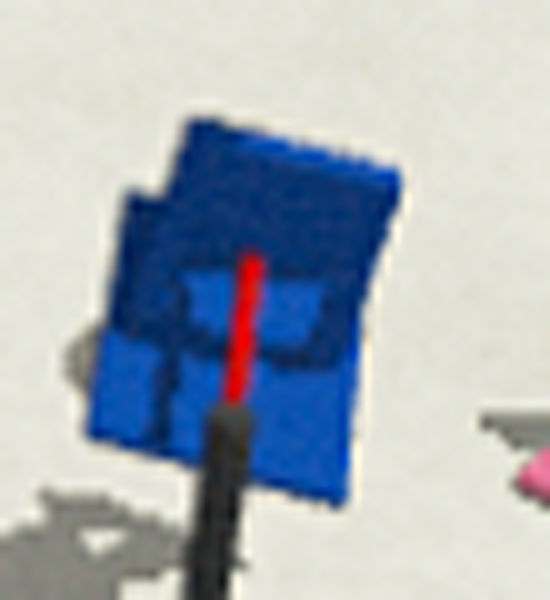

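```bash
cat > fit.py <<'E'
from h import *
def run(T,S):
    T={k:np.array(v)/8+[125,155]-.5 for k,v in T.items()};S={k:np.array(v)/10+[340,195]-.5 for k,v in S.items()}
    def pose(v,P): return Ro.from_euler("ZYX",v[3:]).apply(P)+v[:3]
    def res(v):
        return np.r_[(proj("top",pose(v,np.array(list(T))))-np.array(list(T.values()))).ravel(),(proj("scene",pose(v,np.array(list(S))))-np.array(list(S.values()))).ravel()]
    r=least_squares(res,[.537,.335,.166,.14,0,0],loss="soft_l1")
    v=r.x;e=pose(v,np.array([[0,0,.048]]))[0];d=e-[.5373,.3348,.214]
    print("pose",v.round(4),"rms",np.sqrt((res(v)**2).mean()).round(2),"eye rel hook",(d@[.99,.1395,0]).round(4),(d@[-.1395,.99,0]).round(4),d[2].round(4))
    print("tilt",np.arccos(Ro.from_euler("ZYX",v[3:]).as_matrix()[2,2]))
E
python3 - <<'E'
from fit import *
run({(.075,.045,.008):(153,245),(.075,-.045,.008):(395,205),(-.075,.045,.008):(187,655),(-.075,-.045,.008):(430,617),(0,.038,.088):(97,392)},
 {(.075,-.045,.008):(88,432),(.075,.045,.008):(347,497),(-.075,-.045,.008):(127,192),(.007,-.038,.088):(183,135),(.007,.038,.088):(395,187),(-.007,-.038,.088):(192,118)})
E
```

```text
pose [ 0.5371  0.3305  0.1644  0.1397  0.0141 -0.1306] rms 0.6 eye rel hook -0.0001 0.002 -0.002
tilt 0.13134036289567022
```

The paddle is static with 0.13 rad tilt (limit 0.3). Its eye is within about 2 mm of the hook seat, the bottle is in place, and the bystanders sit at the same pixels as at the start. I'll hand in.

```bash
python3 -c "
from workcell import bot
import cv2,numpy as np
a=cv2.imread('pics/t0.png') if False else cv2.imread('pics/top0.png');b=bot.grab_frame('top')
for n,(x,y) in dict(tip=(231,155),reag=(284,152),jar=(451,219),spare=(437,285),dish=(180,292),mark=(277,250)).items():
    t=a[y-16:y+16,x-16:x+16];r=cv2.matchTemplate(b[y-30:y+30,x-30:x+30],t,cv2.TM_CCOEFF_NORMED);m=cv2.minMaxLoc(r);print(n,m[1],np.array(m[3])-14)
print(bot.state()['ft_force'],bot.job_done())"
```

```text
tip 0.9813008904457092 [0 0]
reag 0.9972106218338013 [0 0]
jar 0.9977607727050781 [0 0]
spare 0.997281014919281 [0 0]
dish 0.21746651828289032 [ 2 14]
mark 0.7707567811012268 [-1  6]
the job is handed in; nothing more can be done
[-0.00388516 -0.09397336 -0.20366295] None
```

I rolled the bottle to the stop bar under the blue paddle's sole and hung the paddle on the hook by its slot. The job is handed in at about 25 s of the 56 s allowed; it reports no verdict. The arm was clear of everything, with no force on the tool.

**Rolling:** I pressed with about 8 N. The sole started about 99 mm short of the reading place and stayed on until the bar stopped the bottle, seen as a side force of about -2.5 N. I then slid it 8–12 mm further to square the bottle and lifted straight off.

**Last checks:**
- **Bottle:** its centre measures about 1.5 mm short of the reading place, and it is square to the bar within about 0.01 rad.
- **Paddle:** it hangs still, with no movement between pictures about 3 s apart. Its eye is about 0 mm along the rod, 2 mm across and -2 mm in height from the hook seat.
- **Sole tilt:** it does not hang quite level; the sole is tilted about 0.13 rad around the rod (limit 0.3).
- **Bystanders:** image matching found the tip box, reagent bottle, jar and spare bottle unmoved. The match failed for the dishes (score 0.22) and was weak for the marker (0.77). I put this down to the arm's shadow having moved, because both sit at their old pixels by eye and nothing came near them, but I did not measure them.

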